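# Stack garnish trays in an alternating stagger

## Robot

A 6-joint arm with a two-finger parallel gripper is mounted at the origin on the work surface; the furniture and walls round the work are solid. World frame = base frame: x ahead of the robot, y to its left, z up, the work surface at z = 0. Lengths are in m, angles in degrees, forces in N, time in s.
With the tool pointing down it reaches from about 0.375 to 0.9 m from the base axis. Payload 3.1 kg.
Tool frame: the origin (TCP) lies at the very end of the fingers, on their centre line; the grasp point (between the pads) lies 19 mm behind it (grip_point_offset is the distance from the TCP to the grasp point, in m); y points along the fingers, x is the direction in which the jaws open and shut, and the axes are right-handed (so a half turn about y gives the same grasp; the last joint's range is limited). The gripper opens to 87 mm and grips with 3 to 60 N. Pads are 19 mm wide; open, the fingers measure 117 mm over their backs; the gripper's body (75 mm by 190 mm) begins 51 mm behind the grasp point.
Start: joints at [58.127, 30.224, 82.088, -0, 67.689, -10.227], TCP at [0.231, 0.581, 0.223] pointing down, gripper open.
Joint ranges: [-176.69, 176.69], [-43.24, 126.21], [12.49, 139.97], [-82, 262], [0, 151.66], [-163.58, 163.58]. Speed limits (degrees/s): [159.86, 159.86, 180, 180, 180, 180].

## Interface

Orientations are given as a 3x3 rotation matrix whose columns are the frame's x, y, z axes.
In Python, from rig import * gives the robot as it stands.
- The arm moves only by the tool send_rows, never from a script. Its argument "moves" is text: rows parted by semicolons, each of 5 numbers parted by spaces: the finger opening in mm, from 0 to 87, then the shift along the tool's x, y, z in mm, then the turn about the tool's y in degrees. In form: fingers dx dy dz yaw; .... A call has 1 to 20 rows; each row shifts and turns the commanded pose from where the row before left it, along the tool's axes as they then stand; what a row does not reach is not made up. A row lasts 1/12 s, in which the tool goes at most 41.7 mm and 7.16 degrees, less where a joint would pass 70% of its speed; a pose out of reach is approached as far as the arm can. A call is refused whole if a number of a shift passes 41.7 or a number of a turn 7.16, either way. A call with a gripper value outside its range is refused whole. The fingers move at their own pace and stop on an object; the grip force is fixed at half the most. Time passes only in rows, so rows that do not move let the fingers close. It gives the time, the measured TCP pose, the force and the opening at its end, in the units of the state.
- read_state(): the state, without advancing time (a new reading comes with each control period).
- capture(name): name is "scene" or "top"; returns a dict with "image" (384x512x3 uint8, blue, green, red), "z_map" (384x512 float32, m along the optical axis (not along the pixel's ray), 0 where there is no reading), "mtx" (3x3 intrinsics, pixels), "distortion" ([k1, k2, p1, p2, k3] as OpenCV has them; the pictures are not rectified), "origin" and "rotation" of the camera in the world. Camera axes: x right, y up, looking along -z (the intrinsics and any distortion apply to the point x, -y, -z); pixel columns grow to the right and rows downward; lengths in m; the calibration is good to about 2 mm. A picture is of the moment at which its call begins.
- hand_in(): hands the job in, once; it reports no verdict.
Trained networks look in a picture, given as the dict that the camera call returned (one of the last four; its "shot" number tells which), for a name from the list of things; names that differ only in an ending like _2 or _b are one class to them, and where a whole thing is asked for, a point or a joint stands for the part that bears it (a point fixed in the world has none). Each returns a list of dicts, best first, with "p" (0 to 1); they miss things now and then, are a little off and sometimes report something else, mostly with a low value. They report only what shows in the picture. A call takes as long as a camera call.
- search_frame(picture, name): "bbox" ([left, top, right, bottom] in pixels, round what is visible of it).
- masks_of(picture, name): "region" (384x512 bool, what is visible of it) and "bbox" ([left, top, right, bottom] in pixels, round what is visible of it).
- mark_of(picture, name): "pixel" ([row, column] in pixels: a listed point, or the origin of a listed thing).
The state is a dict: "time_s": time; "joint_positions": joint angles; "qvel": joint speeds; "tau": joint torques, N m; "position": TCP position; "tcp_rot": TCP orientation; "force": force on the tool from outside, world axes, zero at the start; "moment": the same for the moment, N m; "opening": opening from 0.0 (shut) to 1.0 (fully open).
Only numpy, scipy, OpenCV 4.12 (cv2) and the standard library are available. Lean on these libraries where they do the work, as an engineer would, in place of code of your own. Each camera call takes 0.05 s, during which the arm holds its last target. There are 200 camera calls.

## Task

Stack the garnish trays on the grey tray that is stuck to the worktop: first the blue one, turned end for end to the grey, then the yellow one on the blue, turned end for end again. Each tray's toe must be all the way in the pocket of the tray below and its heel dropped down just inside that tray's lip, so that it lies flat and cannot slide out; to get there dip the toe into the pocket first and then let the heel down over the lip. Leave both trays released, and do not push the tin, the steel cup or the timer about.

Things in the scene. Friction and masses are not known exactly. Their poses are not given: they have to be found in the camera images.
- grey_tray: Grey tray, fixed, underside at z 0. mm; origin: centre of the underside plane; x along its length to the toe, y across, z up. All three trays alike: body x -80..80, 56 wide, flat side walls z 17..50, open on top but for end decks at z 50 (x -80..-36, 50..80). On top at the -x end a pocket opening to +x, at the +x end a lip x 72..80, full width, 14 above the deck.
- blue_tray: Blue tray, loose, on the worktop; shape and axes as the grey one, hard plastic, walls 4 mm, about 0.35 kg. Underneath each tray has a front foot x 70..80 whose toe, 36 wide and 5 thick (z 0..5), sticks out to x 102, and a heel foot x -38..-28, 48 wide, z 0..17; it stands on these. Turned half round and seated on a tray, its origin is 30 to 34 along that tray's +x and 50 higher (that much end play).
- yellow_tray: Yellow tray, loose, on the worktop; same shape, axes and weight. A tray held level will not go in: with its toe low enough for the pocket, its heel strikes the lip. Tilted toe down by 7 to 18 degrees, the toe enters and its heel passes over the lip; then it is let down about the toe. A wall rises beyond the worktop, at x = 0.58 m.
- grey_tray_pocket (a point): Foot of the pocket's back wall on the grey tray: x -72, y 0, z 50 mm of the tray, on the deck; axes as the tray's. The pocket opens to +x; its roof reaches 14 mm out from the back wall, underside 11 mm and top 16 mm above the deck; its cheeks are 48 mm apart inside.
- blue_tray_pocket (a point): The same point on the blue tray (x -72, y 0, z 50 mm); same pocket.
- blue_tray_toe (a point): Middle of the lower front edge of the blue tray's toe (x 102, y 0, z 0 mm of the tray), axes as the tray's.
- blue_tray_heel (a point): Middle of the lower rear edge of the blue tray's heel foot (x -38, y 0, z 0 mm of the tray).
- yellow_tray_toe (a point): Middle of the lower front edge of the yellow tray's toe (x 102, y 0, z 0 mm of the tray).
- yellow_tray_heel (a point): Middle of the lower rear edge of the yellow tray's heel foot (x -38, y 0, z 0 mm of the tray).
- tin: Bystander: upright food tin, 76 mm across, 110 mm high, origin under its centre.
- cup: Bystander: small steel dip cup, 67 mm across, 40 mm high, origin under its centre.
- kitchen_timer: Bystander: round wind-up kitchen timer, red and white, 64 mm across, 62 mm high, origin under its centre.

How it is judged:
By the outcome, as a careful person would: the job done as asked, in the order asked, and still so for the second after the job is handed in, with the robot touching nothing.
It also fails if it takes over 69 s, if anything falls off the work surface, if the arm or the gripper's body presses on something with over 40 N, if the wrist force passes 120 N, or if a joint passes its speed limit or range.

## Working session

There is one attempt and no reset: what is moved stays moved. The work goes in short steps, Python scripts to look and compute and a tool call to move; the robot and the scene stay as the last step left them, time stands still between calls to the robot, and variables do not carry over. Pictures are saved under pics/ and viewed, about 8 in all and at most 12, crops included, and the job is handed in when it is done.

Besides the shell and the picture viewer there is one more tool, called after "Call:" by a JSON object that holds its "api" and its "payload". send_rows: Moves the arm, as the interface text tells. Its arguments: {"type":"object","properties":{"moves":{"type":"string"}},"required":["moves"]}

```bash
ls; mkdir -p pics; python3 - <<'E'
from rig import *
import cv2,numpy as np
s=read_state(); print(s['position'],s['tcp_rot'],s['opening'],s['time_s'])
ims=[]
for n in ("scene","top"):
    c=capture(n); ims.append(c['image']); print(n,c['origin'],np.round(c['rotation'],3).tolist(),c['mtx'].tolist() if hasattr(c['mtx'],'tolist') else c['mtx'],c['distortion'])
    cv2.imwrite(f'pics/{n}0.png',c['image'])
    for o in ("grey_tray","blue_tray","yellow_tray","tin","cup","kitchen_timer","grey_tray_pocket","blue_tray_pocket","blue_tray_toe","blue_tray_heel","yellow_tray_toe","yellow_tray_heel"):
        print(o,[(np.round(m['pixel'],1).tolist(),round(m['p'],2)) for m in mark_of(c,o)][:2])
E
```

```text
pics
[0.23010575 0.58029588 0.22156445] [[ 3.68874020e-01 -1.16188094e-03 -9.29478675e-01]
 [ 9.29476888e-01 -1.86417780e-03  3.68875641e-01]
 [-2.16130309e-03 -9.99997587e-01  3.92294721e-04]] 0.9994246604479773 0.0
scene [-0.51844032 -0.37365206  1.1420901 ] [[0.381, 0.669, -0.638], [-0.925, 0.285, -0.253], [0.012, 0.686, 0.727]] [[480.63463327070195, 0.0, 259.2606849482429], [0.0, 480.63463327070195, 193.43116710898173], [0.0, 0.0, 1.0]] [-0.09139403  0.          0.          0.          0.        ]
grey_tray [([198.7, 270.0], 0.71), ([179.6, 174.9], 0.41)]
blue_tray [([222.8, 338.7], 0.61)]
yellow_tray [([172.1, 182.9], 0.82)]
tin [([215.4, 151.9], 0.92)]
cup [([214.8, 208.2], 0.74), ([190.2, 293.7], 0.66)]
kitchen_timer [([237.6, 291.1], 0.73)]
grey_tray_pocket [([191.3, 294.4], 0.66)]
blue_tray_pocket [([198.2, 357.5], 0.95)]
blue_tray_toe [([249.2, 328.4], 0.97)]
blue_tray_heel [([216.7, 348.2], 0.8)]
yellow_tray_toe [([152.1, 195.4], 0.71)]
yellow_tray_heel [([179.5, 176.3], 0.7), ([237.5, 290.7], 0.4)]
top [0.13039931 0.02955272 1.46521442] [[-0.102, 0.972, -0.212], [-0.995, -0.1, 0.017], [-0.005, 0.213, 0.977]] [[492.1001929774836, 0.0, 258.5107012436351], [0.0, 492.1001929774836, 204.55364183070486], [0.0, 0.0, 1.0]] [-0.13135685  0.          0.          0.          0.        ]
grey_tray [([194.4, 264.8], 0.66)]
blue_tray [([191.0, 344.6], 0.88), ([184.5, 286.0], 0.49)]
yellow_tray [([210.3, 158.9], 0.86), ([190.8, 344.7], 0.64)]
tin [([278.1, 173.4], 0.56)]
cup [([239.8, 219.8], 0.79)]
kitchen_timer [([227.7, 306.0], 0.81)]
grey_tray_pocket [([186.5, 287.0], 0.59), ([242.7, 221.9], 0.41)]
blue_tray_pocket [([163.0, 351.7], 0.88), ([179.8, 346.5], 0.72)]
blue_tray_toe [([218.5, 343.2], 0.6)]
blue_tray_heel [([189.9, 345.0], 0.72), ([178.1, 347.0], 0.61)]
yellow_tray_toe [([180.2, 156.1], 0.81)]
yellow_tray_heel [([219.8, 158.8], 0.74)]
```

```bash
cat > h.py <<'E'
from rig import *
import cv2,numpy as np
def ray(c,px):
    r,co=px
    u=cv2.undistortPoints(np.array([[[co,r]]],float),np.array(c['mtx']),np.array(c['distortion']))[0,0]
    return np.array(c['rotation'])@np.array([u[0],-u[1],-1.0])
def onz(c,px,z):
    d=ray(c,px);o=np.array(c['origin']);return o+d*(z-o[2])/d[2]
def cloud(c):
    h,w=c['z_map'].shape
    g=np.stack(np.meshgrid(np.arange(w),np.arange(h)),-1).reshape(-1,1,2).astype(float)
    u=cv2.undistortPoints(g,np.array(c['mtx']),np.array(c['distortion']))[:,0]
    z=c['z_map'].reshape(-1,1)
    p=np.hstack([u[:,:1]*z,-u[:,1:]*z,-z])@np.array(c['rotation']).T+np.array(c['origin'])
    p[z[:,0]==0]=np.nan
    return p.reshape(h,w,3)
def proj(c,P):
    q=(np.atleast_2d(P)-np.array(c['origin']))@np.array(c['rotation'])
    q=q*[1,-1,-1]
    return cv2.projectPoints(q,np.zeros(3),np.zeros(3),np.array(c['mtx']),np.array(c['distortion']))[0][:,0]
E
python3 - <<'E'
from h import *
ims=[]
Z={"grey_tray":0,"blue_tray":0,"yellow_tray":0,"tin":0,"cup":0,"kitchen_timer":0,"grey_tray_pocket":.05,"blue_tray_pocket":.05,"blue_tray_toe":0,"blue_tray_heel":0,"yellow_tray_toe":0,"yellow_tray_heel":0}
for n in ("scene","top"):
    c=capture(n); P=cloud(c); ims.append(c['image'])
    for o in Z:
        m=mark_of(c,o); print(n,o,[(np.round(onz(c,x['pixel'],Z[o])[:2],3),round(x['p'],2)) for x in m[:2]])
    for o in list(Z)[:6]:
        mk=masks_of(c,o)
        if not mk: continue
        q=P[mk[0]['region']]; q=q[~np.isnan(q[:,0])]; 
        t=q[(q[:,2]>.044)&(q[:,2]<.07)]
        if len(t)<10: t=q
        r=cv2.minAreaRect((t[:,:2]*1000).astype(np.float32)); print('  M',o,round(mk[0]['p'],2),len(q),np.round(r[0],1),np.round(r[1],1),round(r[2],1),'z',np.round(np.percentile(q[:,2],[5,50,98]),3))
a=ims[0][110:290,110:400];b=ims[1][110:310,110:400]
cv2.imwrite('pics/a.png',np.vstack([cv2.resize(a,None,fx=1.6,fy=1.55),cv2.resize(b,None,fx=1.6,fy=1.55)])[:600])
E
```

```text
scene grey_tray [(array([ 0.483, -0.016]), 0.65), (array([ 0.472, -0.257]), 0.58)]
scene blue_tray [(array([0.322, 0.133]), 0.72), (array([0.456, 0.307]), 0.61)]
scene yellow_tray [(array([0.472, 0.311]), 0.94)]
scene tin [(array([0.256, 0.287]), 0.88), (array([ 0.36 , -0.245]), 0.37)]
scene cup [(array([0.334, 0.137]), 0.55)]
scene kitchen_timer [(array([ 0.372, -0.121]), 0.98)]
scene grey_tray_pocket [(array([ 0.491, -0.082]), 0.85), (array([0.513, 0.274]), 0.21)]
scene blue_tray_pocket [(array([ 0.534, -0.276]), 0.72), (array([ 0.496, -0.082]), 0.4)]
scene blue_tray_toe [(array([ 0.362, -0.257]), 0.61)]
scene blue_tray_heel [(array([ 0.498, -0.259]), 0.65)]
scene yellow_tray_toe [(array([0.561, 0.311]), 0.87), (array([0.263, 0.281]), 0.55)]
scene yellow_tray_heel [(array([0.415, 0.296]), 0.76)]
  M grey_tray 0.57 1099 [476.3 -17.7] [ 63.2 158. ] 7.0 z [0.004 0.038 0.067]
  M blue_tray 0.76 1122 [ 463.  -265.2] [ 57.4 169.2] 82.0 z [0.003 0.036 0.068]
  M yellow_tray 0.93 876 [466.5 303.3] [168.3  61.4] 3.0 z [0.018 0.042 0.068]
  M tin 0.97 1019 [237.9 267.2] [39.3 74.1] 44.8 z [0
[... 655 characters left out ...]
-0.255]), 0.7), (array([0.569, 0.309]), 0.45)]
top blue_tray_heel [(array([ 0.496, -0.273]), 0.75)]
top yellow_tray_toe [(array([0.564, 0.308]), 0.85), (array([ 0.502, -0.279]), 0.7)]
top yellow_tray_heel [(array([0.43 , 0.307]), 0.57)]
  M grey_tray 0.83 1284 [480.4 -14.9] [ 57.9 159.8] 7.7 z [0.002 0.034 0.069]
  M blue_tray 0.55 1160 [ 465.  -263.6] [ 55.2 159.9] 81.3 z [0.006 0.036 0.068]
  M yellow_tray 0.82 1175 [468.7 304.8] [161.9  58.4] 2.7 z [0.002 0.041 0.068]
  M tin 0.64 625 [244.8 259.2] [25.7 65.9] 64.6 z [0.041 0.106 0.113]
  M cup 0.92 385 [348.8 134.4] [62.2 62.3] 39.6 z [-0.003  0.007  0.043]
  M kitchen_timer 0.58 377 [ 359.4 -125.6] [53.6 54.2] 56.8 z [0.022 0.048 0.061]
```

View pics/a.png

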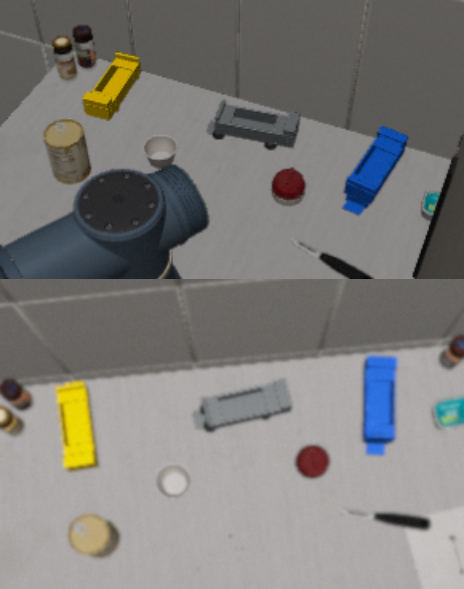

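Grey is in the middle with its toe to the left (+y). Blue is on the right with its toe towards the robot. Yellow is on the left with its toe to the wall. The marks and the depth clouds agree to about 5 mm. The tool can't be tilted, so the tray will have to pivot in the grip. I'll go to blue now.

Call:
{"api": "send_rows", "payload": {"moves": "87 -26.6 0 -21.5 0;87 -26.6 0 -21.5 0;87 -26.6 0 -21.5 0;87 -26.6 0 -21.5 0;87 -26.6 0 -21.5 0;87 -26.6 0 -21.5 0;87 -26.6 0 -21.5 0;87 -26.6 0 -21.5 0;87 -26.6 0 -21.5 0;87 -26.6 0 -21.5 0;87 -26.6 0 -21.5 0;87 -26.6 0 -21.5 0;87 -26.6 0 -21.5 0;87 -26.6 0 -21.5 0;87 -26.6 0 -21.5 0;87 -26.6 0 -21.5 0;87 -26.6 0 -21.5 0;87 -26.6 0 -21.5 0;87 -26.6 0 -21.5 0;87 -26.6 0 -21.5 0"}}

```text
time_s: 4.87
position: [0.4343, -0.074, 0.2228]
tcp_rot: [[0.369, 0.001, -0.929], [0.929, -0.0, 0.369], [0.0, -1.0, -0.001]]
force: [0.8, -0.5, 0.8]
opening: 1.001
```

Call:
{"api": "send_rows", "payload": {"moves": "87 -26.6 0 -21.5 0;87 -26.6 0 -21.5 0;87 -26.6 0 -21.5 0;87 -26.6 0 -21.5 0;87 -26.6 0 -21.5 0;87 -26.6 0 -21.5 0;87 0 0 0 6.4;87 0 0 0 6.4;87 0 0 0 6.4;87 0 0 0 6.4;87 0 0 0 6.4;87 0 0 0 6.4;87 0 0 0 6.4;87 0 0 0 6.4;87 0 0 0 6.4;87 0 0 0 6.4;87 0 0 0 6.4;87 0 0 0 6.4;87 0 0 0 6.4;87 0 0 0 6.4"}}

```text
time_s: 6.53
position: [0.495, -0.2681, 0.2226]
tcp_rot: [[0.93, 0.0, 0.368], [-0.368, -0.0, 0.93], [0.0, -1.0, -0.0]]
force: [0.3, -0.6, -0.1]
opening: 1.002
```

Call:
{"api": "send_rows", "payload": {"moves": "87 0 0 0 6.4;87 0 0 0 6.4;87 0 0 0 6.4;87 0 0 0 6.4;87 0 0 0 6.4;87 0 0 0 6.4;87 0 0 0 6.4;87 0 0 0 6.4;87 0 0 0 6.4;87 0 0 0 6.4;87 0 0 0 6.4;87 0 0 0 6.4;87 0 0 0 0;87 0 0 0 0"}}

```text
time_s: 7.7
position: [0.495, -0.2681, 0.2226]
tcp_rot: [[-0.137, 0.0, 0.991], [-0.991, -0.0, -0.137], [0.0, -1.0, 0.0]]
force: [-0.2, 0.8, -0.3]
opening: 1.002
```

Call:
{"api": "send_rows", "payload": {"moves": "87 0 35 0 0;87 0 35 0 0;87 0 35 0 0;87 0 35 0 0;87 0 35 0 0;87 0 31 0 0;87 0 0 0 0;40 0 0 0 0;40 0 0 0 0;40 0 0 0 0;40 0 0 0 0;40 0 0 0 0;40 0 0 0 0"}}

```text
time_s: 8.78
position: [0.4959, -0.269, 0.0182]
tcp_rot: [[-0.14, 0.003, 0.99], [-0.99, -0.002, -0.14], [0.002, -1.0, 0.003]]
force: [0.2, -0.0, 7.1]
opening: 0.641
```

Call:
{"api": "send_rows", "payload": {"moves": "40 0 0 0 0;40 0 -10 0 0;40 0 -20 0 0;40 0 -20 0 0;40 0 -20 0 0;40 0 -20 0 0;40 0 -20 0 0;40 0 0 0 0;40 0 0 0 0"}}

```text
time_s: 9.53
position: [0.4953, -0.2683, 0.1275]
tcp_rot: [[-0.14, 0.002, 0.99], [-0.99, -0.001, -0.14], [0.001, -1.0, 0.002]]
force: [0.6, 0.7, -2.5]
opening: 0.642
```

```bash
python3 - <<'E'
from h import *
c=capture('scene');t=capture('top')
a=c['image'][120:280,260:420]; b=t['image'][120:280,290:450]
cv2.imwrite('pics/b.png',np.hstack([cv2.resize(a,(400,400)),cv2.resize(b,(400,400))]))
s=read_state();print(s['position'],s['force'],s['moment'])
E
```

```text
[ 0.49405111 -0.26731526  0.12555925] [-0.73897153  0.32766459 -2.56372162] [-0.08282309  0.09956001 -0.01499718]
```

View pics/b.png

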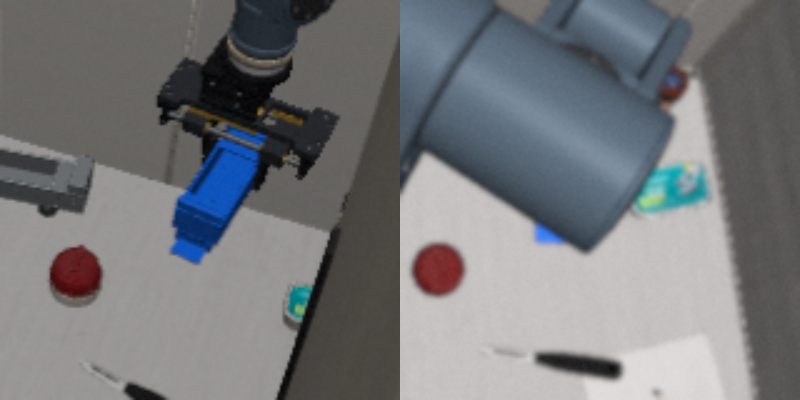

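```bash
cat >> h.py <<'E'
def trayfit(c,lo,hi,z0,head,T0,verbose=True):
    """fit tilt (toe down +) of a tray by colour: top rim/deck points vs along-heading coordinate"""
    P=cloud(c); hsv=cv2.cvtColor(c['image'],cv2.COLOR_BGR2HSV)
    m=cv2.inRange(hsv,np.array(lo),np.array(hi))>0
    m&=~np.isnan(P[...,0]); q=P[m]; q=q[q[:,2]>z0]
    d=np.array([np.cos(np.radians(head)),np.sin(np.radians(head))]); n=np.array([-d[1],d[0]])
    u=(q[:,:2]-T0)@d; v=(q[:,:2]-T0)@n
    return u*1000,v*1000,q[:,2]*1000
BL=([105,120,40],[125,255,255]); YE=([20,120,60],[35,255,255])
E
python3 - <<'E'
from h import *
c=capture('scene')
s=read_state(); T=s['position'][:2]
u,v,z=trayfit(c,*BL,.02,171.8,T)
print(len(u))
for a in range(-60,150,8):
    k=(u>=a)&(u<a+8)
    if k.sum()>3: print(a+4,k.sum(),np.round(np.percentile(z[k],[3,50,90,98]),1),np.round(np.percentile(v[k],[3,97]),1))
E
```

```text
1040
-32 41 [123.5 157.4 162.1 169.9] [-25.9  16.2]
-24 41 [125.9 131.4 173.7 174.3] [-25.9  16.7]
-16 49 [124.2 130.8 157.1 159.4] [-26.5  14.5]
-8 62 [125.9 153.5 159.1 160.5] [-26.5  15.8]
0 48 [124.6 130.2 158.9 161.2] [-25.2  18.6]
8 49 [125.8 131.  156.3 159.1] [-35.2  28. ]
16 49 [125.5 130.6 161.  173.7] [-26.4  28.2]
24 45 [125.  128.9 158.2 224. ] [-24.8  26.2]
32 53 [125.5 134.6 209.1 225.3] [-25.3  33.1]
40 47 [125.5 130.7 176.3 211.7] [-24.7  32.4]
48 46 [124.3 129.4 156.9 159.3] [-25.7  26.1]
56 31 [127.5 135.6 155.3 157.5] [-25.8  26.5]
64 12 [132.6 153.4 159.5 160.1] [-26.   26.2]
72 12 [134.8 153.1 159.2 160.5] [-27.   26.4]
80 20 [127.4 154.8 157.1 158.8] [-21.8  27. ]
88 42 [141.6 157.1 159.8 161.6] [-25.8  26.6]
96 13 [137.7 157.6 160.4 163.2] [-16.8  26.7]
104 24 [126.1 167.  171.2 171.3] [-25.   26.6]
112 281 [112.1 144.2 168.8 173.4] [-25.1  24.6]
120 30 [109.9 113.4 126.6 156. ] [-15.7  15.5]
128 27 [109.9 112.7 114.8 116.1] [-15.9  15.5]
136 17 [109.5 112.6 116.2 117.1] [-15.8  14.1]
```

Picture 2: the gripper's body is wide along the jaw axis, and blue hangs level in the grip. The cloud gives its top at z 159 along the whole length, so grip friction holds the tray. I'll set it down and regrip ahead of its centre. Then I can tilt it toe-down by pressing its heel on the roof of grey's pocket, with the toe hanging free beyond.

Call:
{"api": "send_rows", "payload": {"moves": "40 0 30 0 0;40 0 30 0 0;40 0 30 0 0;40 0 16 0 0;40 0 2 0 0;40 0 0 0 0;87 0 0 0 0;87 0 0 0 0;87 0 0 0 0;87 0 0 0 0;87 0 0 -32.5 0;87 0 0 -32.5 0;87 0 0 0 0;40 0 0 0 0;40 0 0 0 0;40 0 0 0 0;40 0 0 0 0;40 0 0 0 0;40 0 0 0 0;40 0 0 0 0"}}

```text
time_s: 11.35
position: [0.4313, -0.2591, 0.0186]
tcp_rot: [[-0.14, 0.001, 0.99], [-0.99, -0.0, -0.14], [0.0, -1.0, 0.001]]
force: [0.7, 0.6, 0.8]
opening: 0.638
```

Call:
{"api": "send_rows", "payload": {"moves": "40 0 -10 0 0;40 0 -30 0 0;40 0 -30 0 0;40 0 -30 0 0;40 0 -30 0 0;40 0 -30 0 0;40 0 0 0 0;40 0 0 0 0"}}

```text
time_s: 12.02
position: [0.431, -0.2594, 0.1803]
tcp_rot: [[-0.14, 0.003, 0.99], [-0.99, -0.003, -0.14], [0.002, -1.0, 0.003]]
force: [0.5, 0.2, -2.7]
opening: 0.638
```

```bash
python3 - <<'E'
from h import *
c=capture('scene')
s=read_state(); T=s['position'][:2]; print(s['position'],s['opening'],s['force'])
u,v,z=trayfit(c,*BL,.02,171.8,T)
for a in range(-130,90,10):
    k=(u>=a)&(u<a+10)
    if k.sum()>3: print(a+5,k.sum(),np.round(np.percentile(z[k],[3,50,90,98]),1),np.round(np.percentile(v[k],[3,97]),1))
# grey tray fit, both cameras
for n in('scene','top'):
    c=capture(n) ;P=cloud(c);x=P.reshape(-1,3)
    k=(x[:,2]>.045)&(x[:,2]<.072)&(abs(x[:,0]-.479)<.06)&(abs(x[:,1]+.016)<.12)
    q=x[k]; r=cv2.minAreaRect((q[:,:2]*1000).astype(np.float32)); print(n,k.sum(),r)
    hd=np.array([-np.sin(np.radians(7.7)),np.cos(np.radians(7.7))]);w=(q[:,:2]-[.479,-.016])@hd*1000
    for a in range(-90,90,10):
        kk=(w>=a)&(w<a+10)
        if kk.sum()>3: print('  ',a+5,kk.sum(),np.round(np.percentile(q[kk,2]*1000,[10,50,90]),1))
E
```

```text
[ 0.43000491 -0.25847136  0.17868262] 0.6399043532338726 [ 0.00322325 -0.01705475 -2.88046821]
-105 27 [225.  227.  230.6 232.2] [-2.6 27.2]
-95 7 [226.8 229.3 230.9 231.3] [ 0.6 24.9]
-75 20 [180.  183.1 213.5 214.4] [-21.4  14.9]
-65 34 [179.7 182.8 203.7 213.4] [-25.4  12.1]
-55 6 [183.8 186.2 198.1 202.1] [-25.5 -10.1]
-45 22 [179.  182.7 198.  205.9] [-25.    7.8]
-35 35 [179.1 182.5 186.4 209.6] [-25.8  13.3]
-25 53 [179.6 182.8 291.7 296.2] [-23.4  31.7]
-15 49 [178.5 183.5 205.6 215. ] [-25.5  14.9]
-5 16 [184.4 209.  245.5 272.8] [-28.3  32.6]
5 18 [187.8 210.4 214.3 260.4] [-32.5  28.2]
15 37 [188.8 208.7 223.6 279.6] [-31.3  33.5]
25 62 [188.6 211.8 272.8 291.6] [-23.4  33.2]
35 22 [190.1 253.5 263.8 267.5] [-2.6 34.8]
45 275 [167.1 201.1 224.  226.8] [-24.2  26.2]
55 84 [164.6 178.3 219.6 226.2] [-20.2  24.7]
65 36 [162.7 166.3 167.7 169.4] [-14.   17.1]
75 8 [163.9 167.  170.1 170.6] [-11.9  14.8]
scene 456 ((477.86480712890625, -16.757179260253906), (61.737457275390625, 159.59849548339844), 7.921274662017822)
   -85 4 [52.  55.1 60.5]
   -75 64 [49.5 63.5 68.7]
   -65 53 [52.1 65.4 68.3]
   -55 37 [47.  51.1 64.5]
   -45 41 [47.2 49.3 53.1]
   -35 21 [45.5 50.1 54.4]
   -25 12 [45.9 49.6 52.7]
   -15 9 [45.6 48.3 51.6]
   -5 11 [46.7 50.7 51.7]
   5 12 [46.3 47.8 50.6]
   15 11 [45.7 49.3 51.5]
   25 13 [45.7 48.3 51.7]
   35 11 [46.3 49.2 52.2]
   45 15 [45.5 48.  53. ]
   55 44 [47.  50.1 53.2]
   65 41 [46.8 49.8 53.9]
   75 57 [48.5 60.7 65.6]
top 0 ((0.0, 0.0), (0.0, 0.0), 0.0)
```

Blue is still level and gripped at x≈+30. The gripper body reaches ±95 mm along the jaws, which would leave only about 2 mm to the wall at the final place. So I'll set blue down again and regrip at about x = 0.

Call:
{"api": "send_rows", "payload": {"moves": "40 0 35 0 0;40 0 35 0 0;40 0 35 0 0;40 0 35 0 0;40 0 18 0 0;40 0 2 0 0;40 0 0 0 0;87 0 0 0 0;87 0 0 0 0;87 0 0 0 0;87 0 0 0 0;87 0 0 29 0;87 0 0 0 0;40 0 0 0 0;40 0 0 0 0;40 0 0 0 0;40 0 0 0 0;40 0 0 0 0;40 0 0 0 0;40 0 0 0 0"}}

```text
time_s: 13.83
position: [0.4588, -0.2629, 0.0186]
tcp_rot: [[-0.14, -0.001, 0.99], [-0.99, 0.001, -0.14], [-0.001, -1.0, -0.001]]
force: [-1.2, -0.5, 0.4]
opening: 0.638
```

Call:
{"api": "send_rows", "payload": {"moves": "40 0 -10 0 0;40 0 -30 0 0;40 0 -30 0 0;40 0 -30 0 0;40 0 -30 0 0;40 0 -30 0 0;40 0 0 0 0;40 0 0 0 0"}}

```text
time_s: 14.5
position: [0.46, -0.2636, 0.1804]
tcp_rot: [[-0.14, 0.003, 0.99], [-0.99, -0.003, -0.14], [0.002, -1.0, 0.004]]
force: [-0.3, -0.3, -3.4]
opening: 0.644
```

```bash
python3 - <<'E'
from h import *
c=capture('scene')
s=read_state(); T=s['position'][:2]; print(s['position'],s['opening'],s['force'],s['moment'])
u,v,z=trayfit(c,*BL,.02,171.8,T)
for a in range(-130,120,10):
    k=(u>=a)&(u<a+10)
    if k.sum()>3: print(a+5,k.sum(),np.round(np.percentile(z[k],[3,50,90,98]),1),np.round(np.percentile(v[k],[3,97]),1))
P=cloud(c).reshape(-1,3)
k=(P[:,2]>.15)&(P[:,0]>.55)&(abs(P[:,1])<.15)&(P[:,2]<.3); print('wall',np.round(np.percentile(P[k,0],[1,5,50,95,99]),4))
# gripper body extent along jaw axis (tool x)
R=np.array(s['tcp_rot']); q=(P-s['position'])@R*1000
k=(q[:,1]<-65)&(q[:,1]>-140)&(abs(q[:,2])<50)&(abs(q[:,0])<130)
for a in range(-140,-60,10):
    kk=k&(q[:,1]>=a)&(q[:,1]<a+10)
    if kk.sum()>5: print('body',a,kk.sum(),np.round(np.percentile(q[kk,0],[1,99]),1),np.round(np.percentile(q[kk,2],[1,99]),1))
E
```

```text
[ 0.45883185 -0.26264441  0.17871609] 0.6414271754257118 [-0.70006929  0.1932423  -2.50532114] [0.02289531 0.18096328 0.02708378]
-65 11 [181.  185.6 225.3 227.9] [-23.9  17.7]
-55 5 [184.9 229.9 230.3 230.4] [-3.2 17.2]
-45 48 [180.3 185.2 211.9 213.1] [-25.3  13.6]
-35 63 [180.3 185.  213.1 213.9] [-26.4  14.5]
-25 43 [178.8 183.6 196.5 263.5] [-26.1  17.7]
-15 42 [178.9 183.8 197.1 209. ] [-25.6  12.8]
-5 44 [180.1 184.5 210.5 275.6] [-26.9  27.9]
5 60 [180.4 185.  211.9 222.8] [-27.4  27.5]
15 68 [179.4 185.3 212.  254.6] [-32.7  29.5]
25 32 [183.9 204.7 277.2 289.9] [-25.   32.4]
35 27 [187.3 212.4 264.5 270.7] [-24.7  33.5]
45 21 [184.1 208.8 211.8 247. ] [-26.  30.]
55 51 [190.9 211.1 212.9 214.2] [-24.1  26.7]
65 13 [184.3 201.8 214.3 214.9] [ 9.1 27.6]
75 280 [166.1 200.3 223.9 226.9] [-24.4  26.7]
85 84 [163.2 176.4 221.1 226.3] [-20.1  23.7]
95 33 [162.  165.8 168.1 169.3] [-14.   16.6]
105 7 [164.8 167.3 168.1 168.2] [-12.5   7.1]
wall [0.5887 0.5905 0.5946 0.5988 0.6005]
body -140 73 [-48.3  16. ] [-26.2  15.7]
body -130 105 [-47.9  15.5] [-29.6  21.2]
body -120 689 [-93.4  94.6] [-39.4  34.7]
body -110 212 [-90.2  94.6] [-40.6  22.2]
body -100 279 [-86.7  87.4] [-42.   19.7]
body -90 183 [-82.9  85.6] [-42.   27.4]
body -80 39 [-82.9  86.4] [-40.1  -4.4]
```

Call:
{"api": "send_rows", "payload": {"moves": "40 0 0 0 -5.3;40 0 0 0 -5.3;40 0 0 0 -5.3;40 -36.1 0 -0.9 0;40 -36.1 0 -0.9 0;40 -36.1 0 -0.9 0;40 -36.1 0 -0.9 0;40 -36.1 0 -0.9 0;40 -36.1 0 -0.9 0;40 -36.1 0 -0.9 0;40 0 25 0 0;40 0 30 0 0;40 0 30 0 0;40 0 15 0 0;40 0 3 0 0;40 0 0 0 0;40 0 0 0 0"}}

```text
time_s: 15.97
position: [0.4182, -0.0136, 0.0752]
tcp_rot: [[0.137, -0.001, 0.991], [-0.991, 0.0, 0.137], [-0.001, -1.0, -0.001]]
force: [-0.3, 0.2, -3.2]
opening: 0.639
```

```bash
python3 - <<'E'
from h import *
s=read_state(); T=s['position'][:2]; print(s['position'],s['opening'],s['force'],s['moment'])
c=capture('scene'); t=capture('top')
a=c['image'][120:270,200:400]; b=t['image'][120:270,170:370]
cv2.imwrite('pics/c.png',np.vstack([cv2.resize(a,(400,300)),cv2.resize(b,(400,300))]))
u,v,z=trayfit(c,*BL,.02,187.8,T)
for a in range(-130,120,15):
    k=(u>=a)&(u<a+15)
    if k.sum()>3: print(a+7,k.sum(),np.round(np.percentile(z[k],[3,50,90,98]),1),np.round(np.percentile(v[k],[3,97]),1))
E
```

```text
[ 0.41816177 -0.01355413  0.07523625] 0.6389182339029359 [-0.28100615  0.17080467 -3.15310924] [-0.06253059  0.13529618  0.00985896]
-63 25 [ 74.   79.8 118.4 122.3] [-22.6  19.2]
-48 20 [ 73.4  77.5 105.7 107.5] [-23.9  14.7]
-33 71 [ 72.1  79.1 108.3 110.2] [-25.7  16.5]
-18 54 [ 74.4  78.   89.3 105.1] [-25.1  16.9]
-3 76 [ 73.1  78.5 105.  143.9] [-28.1  21.5]
12 79 [ 75.4  79.3 106.5 185.7] [-33.6  27.3]
27 52 [ 75.4 102.4 161.6 176.6] [-27.5  29.6]
42 19 [ 95.8 104.6 154.6 161. ] [-26.4  32.8]
57 55 [102.  107.1 109.7 111.4] [-25.9  27.7]
72 172 [ 61.6  98.3 119.1 122.7] [-26.1  26.1]
87 142 [ 59.5  83.4 117.8 124.5] [-21.1  23.6]
102 30 [57.2 62.  64.6 66.9] [-15.2  16. ]
```

View pics/c.png

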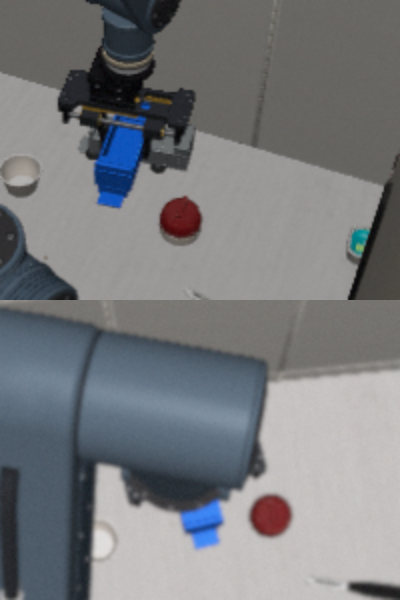

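Picture 3: blue is held across grey with its heel over grey's near side wall, clear of the cup and the timer. The underside is about 7 mm above the wall. Next I press slowly.

Call:
{"api": "send_rows", "payload": {"moves": "40 0 3 0 0;40 0 3 0 0;40 0 1 0 0;40 0 2 -1 0;40 0 0 0 0"}}

```text
time_s: 16.48
position: [0.4177, -0.0139, 0.067]
tcp_rot: [[0.137, 0.001, 0.991], [-0.991, -0.0, 0.137], [0.001, -1.0, 0.001]]
force: [-1.8, -0.7, 2.8]
opening: 0.64
```

Call:
{"api": "send_rows", "payload": {"moves": "40 0 1 -1 0;40 0 1 -1 0;40 0 1 -1 0;40 0 0 0 0;40 0 0 0 0"}}

```text
time_s: 16.9
position: [0.4156, -0.0143, 0.0642]
tcp_rot: [[0.136, 0.003, 0.991], [-0.991, -0.001, 0.136], [0.001, -1.0, 0.003]]
force: [0.5, 0.2, 4.7]
opening: 0.643
```

```bash
cat >> h.py <<'E'
def tilt(c,col,head,z0,ulo=-200,uhi=200):
    s=read_state(); T=np.array(s['position'][:2])
    u,v,z=trayfit(c,*col,z0,head,T)
    # toe face: front points beyond; top rim: upper envelope on the two decks
    out=[]
    for a in range(-130,130,12):
        k=(u>=a)&(u<a+12)
        if k.sum()>3: out.append((a+6,int(k.sum()),*np.round(np.percentile(z[k],[3,50,90,98]),1)))
    return s,out
E
python3 - <<'E'
from h import *
c=capture('scene')
s,o=tilt(c,BL,187.8,.02); print(s['position'],s['force'],s['moment']); print(*o,sep='\n')
E
```

```text
[ 0.41554647 -0.01430991  0.06412328] [-0.62344247  1.14602129  5.42391799] [ 0.16112582 -0.14220651 -0.0078573 ]
(-64, 10, np.float64(98.4), np.float64(101.5), np.float64(104.9), np.float64(105.1))
(-52, 33, np.float64(70.4), np.float64(72.9), np.float64(77.0), np.float64(101.8))
(-40, 16, np.float64(66.1), np.float64(71.9), np.float64(98.2), np.float64(100.5))
(-28, 57, np.float64(65.1), np.float64(71.4), np.float64(98.8), np.float64(102.9))
(-16, 49, np.float64(64.7), np.float64(69.0), np.float64(76.1), np.float64(95.8))
(-4, 54, np.float64(63.1), np.float64(68.8), np.float64(95.8), np.float64(105.5))
(8, 73, np.float64(62.2), np.float64(67.7), np.float64(98.7), np.float64(168.5))
(20, 76, np.float64(59.8), np.float64(66.1), np.float64(97.4), np.float64(170.2))
(32, 34, np.float64(63.4), np.float64(90.6), np.float64(149.2), np.float64(168.5))
(44, 13, np.float64(81.3), np.float64(88.9), np.float64(94.5), np.float64(95.2))
(56, 59, np.float64(83.5), np.float64(89.8), np.float64(92.3), np.float64(94.2))
(68, 26, np.float64(39.8), np.float64(89.7), np.float64(96.0), np.float64(98.1))
(80, 257, np.float64(39.9), np.float64(74.9), np.float64(100.2), np.float64(103.3))
(92, 42, np.float64(35.6), np.float64(40.5), np.float64(44.9), np.float64(55.5))
(104, 4, np.float64(38.7), np.float64(40.5), np.float64(42.0), np.float64(42.2))
```

Call:
{"api": "send_rows", "payload": {"moves": "40 0 1 -1 0;40 0 1 -1 0;40 0 1 -1 0;40 0 1 -0.5 0;40 0 0 0 0;40 0 0 0 0;40 0 -20 0 0;40 0 -30 0 0;40 0 -30 0 0;40 0 0 0 0;40 0 0 0 0"}}

```text
time_s: 17.87
position: [0.4107, -0.0146, 0.14]
tcp_rot: [[0.137, 0.0, 0.991], [-0.991, -0.0, 0.137], [0.0, -1.0, 0.0]]
force: [-0.6, 0.3, -2.2]
opening: 0.64
```

```bash
python3 - <<'E'
from h import *
c=capture('scene')
s,o=tilt(c,BL,187.8,.02); print(s['position'],s['force'],s['moment'],s['tcp_rot']); print(*[[float(x) for x in r] for r in o],sep='\n')
E
```

```text
[ 0.40979502 -0.01434071  0.1390252 ] [-0.20497286  0.46794581 -1.54549256] [-0.06295287  0.18322306 -0.00849231] [[ 1.36763216e-01 -2.37039512e-03  9.90600931e-01]
 [-9.90603442e-01  4.82082467e-04  1.36764717e-01]
 [-8.01737757e-04 -9.99997074e-01 -2.28219041e-03]]
[-64.0, 9.0, 49.7, 181.5, 186.5, 186.8]
[-52.0, 30.0, 151.5, 155.1, 182.1, 191.7]
[-40.0, 35.0, 44.0, 152.4, 179.0, 182.0]
[-28.0, 59.0, 145.8, 149.3, 179.1, 182.9]
[-16.0, 62.0, 142.0, 147.2, 155.1, 172.5]
[-4.0, 69.0, 140.1, 144.5, 173.4, 215.2]
[8.0, 82.0, 136.2, 141.8, 170.5, 203.2]
[20.0, 78.0, 135.4, 139.7, 169.9, 246.8]
[32.0, 43.0, 136.1, 159.9, 224.2, 235.1]
[44.0, 20.0, 136.9, 161.9, 218.3, 225.4]
[56.0, 69.0, 141.7, 158.9, 162.2, 163.2]
[68.0, 73.0, 108.2, 121.0, 160.5, 161.9]
[80.0, 239.0, 107.4, 147.7, 168.8, 171.2]
[92.0, 32.0, 102.2, 107.2, 110.4, 134.6]
```

Tilt is 12° toe-down (floor slope 15.4/72), and it stays put after lifting. The computed toe height of 102 mm matches the cloud. Next I turn to grey's heading and hover at the pocket mouth.

Call:
{"api": "send_rows", "payload": {"moves": "40 0 0 0 -6.42;40 0 0 0 -6.42;40 0 0 0 -6.42;40 0 0 0 -6.42;40 0 0 0 -6.42;40 0 0 0 -6.42;40 0 0 0 -6.42;40 0 0 0 -6.42;40 0 0 0 -6.42;40 0 0 0 -6.42;40 0 0 0 -6.42;40 0 0 0 -6.42;40 0 0 0 -6.42;40 0 0 0 -6.42;40 22.6 0 10.1 0;40 22.6 0 10.1 0;40 22.6 0 10.1 0;40 0 20 0 0;40 0 13 0 0;40 0 0 0 0"}}

```text
time_s: 19.58
position: [0.4705, 0.0254, 0.1023]
tcp_rot: [[0.991, -0.011, -0.135], [0.135, 0.002, 0.991], [-0.011, -1.0, 0.003]]
force: [-0.9, -0.8, -3.0]
opening: 0.641
```

```bash
python3 - <<'E'
from h import *
c=capture('scene');t=capture('top')
s=read_state();print(s['position'],s['force'],np.round(s['tcp_rot'],3).tolist())
a=c['image'][140:240,210:340]; b=t['image'][150:250,210:340]
cv2.imwrite('pics/d.png',np.vstack([cv2.resize(a,(390,300),interpolation=cv2.INTER_CUBIC),cv2.resize(b,(390,300))]))
P=cloud(c).reshape(-1,3); col=c['image'].reshape(-1,3)
hsv=cv2.cvtColor(c['image'],cv2.COLOR_BGR2HSV); bl=(cv2.inRange(hsv,np.array(BL[0]),np.array(BL[1]))>0).reshape(-1)
d=np.array([-.1357,.9907]);n=np.array([-.9907,-.1357]); G=np.array([.4795,-.016])
X=(P[:,:2]-G)@d*1000; Y=(P[:,:2]-G)@n*1000; Z=P[:,2]*1000
for nm,m in(('blue',bl),('grey',~bl)):
    for a in range(-92,110,8):
        k=m&(X>=a)&(X<a+8)&(abs(Y)<34)&(Z>15)&(Z<130)
        if k.sum()>3: print(nm,a+4,k.sum(),np.round(np.percentile(Z[k],[3,50,97]),1),np.round(np.percentile(Y[k],[3,97]),1))
E
```

```text
[0.47201794 0.02483707 0.10456393] [ 0.0180958   0.57000773 -2.36580522] [[0.991, -0.006, -0.135], [0.135, 0.001, 0.991], [-0.006, -1.0, 0.002]]
blue -48 15 [65.2 68.4 74.4] [-12.5  25.3]
blue -40 29 [ 66.1  71.8 129.4] [-14.2  26.9]
blue -32 47 [ 68.8  96.8 129.2] [-15.1  33.3]
blue -24 53 [ 73.6 118.8 124.4] [-21.2  33.6]
blue -16 53 [ 90.8 121.2 125.5] [-21.6  33.5]
blue -8 38 [ 92.9 121.  125.5] [-24.   33.5]
blue 0 45 [ 94.3 107.  125.9] [-23.3  32.9]
blue 8 44 [ 95.  107.2 126.5] [-22.3  33.6]
blue 16 45 [ 95.2 107.4 128.4] [-22.7  32.9]
blue 24 17 [ 98.7 100.9 110.6] [-16.9  33. ]
blue 32 5 [102.1 105.5 112. ] [27.1 31.5]
blue 80 7 [ 92.9 103.1 111.6] [24.9 31. ]
blue 104 7 [113.8 117.6 124.6] [28.9 33.3]
blue 112 6 [118.  122.7 129. ] [27.8 33.5]
grey -80 54 [19.5 52.  68.4] [-22.8  30.8]
grey -72 61 [22.3 63.7 68.2] [-24.6  31.4]
grey -64 59 [20.  63.4 69.1] [-23.4  30.9]
grey -56 42 [21.1 49.8 66.9] [-18.2  31. ]
grey -48 45 [19.9 48.5 53.3] [-24.2  31.4]
grey -40 36 [ 23.   47.8 129.2] [ 1.3 32.9]
grey -32 24 [19.2 30.8 50.1] [-16.9  32.5]
grey -24 35 [15.9 28.1 52. ] [-18.3  30.8]
grey -16 24 [19.1 25.8 51.2] [-19.6  32.4]
grey -8 37 [18.8 25.7 47.9] [-24.5  31.8]
grey 0 33 [19.3 27.3 55.5] [-25.9  31.6]
grey 8 41 [18.8 27.3 49.8] [-25.5  31.9]
grey 16 35 [18.3 27.4 48.4] [-24.1  31.7]
grey 24 41 [16.1 27.1 51.4] [-26.4  31.4]
grey 32 38 [16.1 26.7 50.6] [-26.2  29.7]
grey 40 41 [18.7 26.6 49.9] [-26.7  31.2]
grey 48 46 [19.4 29.4 51.6] [-24.4  29.5]
grey 56 44 [19.  46.8 53.5] [-19.5  30.7]
grey 64 38 [19.5 47.9 53.3] [-6.  30.8]
grey 72 51 [21.5 50.7 67.4] [-12.8  31.2]
grey 80 20 [25.8 60.4 98.7] [-5.9 30.9]
```

View pics/d.png

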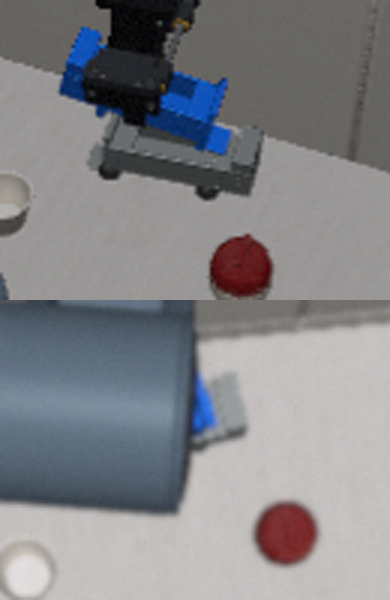

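Picture 4: blue's toe points at grey's pocket with the heel high above the lip. Blue's near side is about 2 mm nearer the robot than grey's, so I correct that and lower to the deck.

Call:
{"api": "send_rows", "payload": {"moves": "40 2 8 0 0;40 0 3 0 0;40 0 0 0 0;40 0 0 0 0"}}

```text
time_s: 20.02
position: [0.4761, 0.0247, 0.0956]
tcp_rot: [[0.991, -0.0, -0.134], [0.134, 0.0, 0.991], [-0.0, -1.0, 0.0]]
force: [-0.0, 0.1, -2.2]
opening: 0.64
```

Call:
{"api": "send_rows", "payload": {"moves": "40 0 1.5 0 0;40 0 0 0 0;40 0 0 0 0"}}

```text
time_s: 20.27
position: [0.4763, 0.0247, 0.0943]
tcp_rot: [[0.991, 0.0, -0.134], [0.134, -0.0, 0.991], [0.0, -1.0, -0.0]]
force: [-0.2, 0.9, -2.1]
opening: 0.638
```

Call:
{"api": "send_rows", "payload": {"moves": "40 -2 2 0 0;40 0 1.5 0 0;40 0 0 0 0;40 0 0 0 0"}}

```text
time_s: 20.6
position: [0.4741, 0.0245, 0.0904]
tcp_rot: [[0.991, -0.0, -0.135], [0.135, 0.0, 0.991], [-0.0, -1.0, 0.0]]
force: [-0.1, 0.9, -2.7]
opening: 0.641
```

Call:
{"api": "send_rows", "payload": {"moves": "40 0 1 0 0;40 0 1 0 0;40 0 0 0 0"}}

```text
time_s: 20.85
position: [0.4742, 0.0245, 0.0884]
tcp_rot: [[0.991, -0.0, -0.135], [0.135, 0.0, 0.991], [-0.0, -1.0, 0.0]]
force: [0.0, -0.4, -2.6]
opening: 0.642
```

Call:
{"api": "send_rows", "payload": {"moves": "40 0 1 0 0;40 0 0 0 0;40 0 0 0 0"}}

```text
time_s: 21.1
position: [0.4743, 0.0246, 0.0877]
tcp_rot: [[0.991, 0.0, -0.135], [0.135, -0.0, 0.991], [0.0, -1.0, -0.0]]
force: [-0.9, 0.8, -0.1]
opening: 0.641
```

Call:
{"api": "send_rows", "payload": {"moves": "40 0 1 0 0;40 0 0 0 0;40 0 0 0 0"}}

```text
time_s: 21.35
position: [0.4744, 0.0247, 0.0867]
tcp_rot: [[0.991, 0.0, -0.135], [0.135, 0.0, 0.991], [0.0, -1.0, 0.0]]
force: [-0.5, 2.8, 1.9]
opening: 0.638
```

Call:
{"api": "send_rows", "payload": {"moves": "40 0 -1 0 0;40 0 0 -4 0;40 0 0 -4 0;40 0 0 -4 0;40 0 0 -4 0;40 0 0 -2 0;40 0 0 0 0;40 0 0 0 0"}}

```text
time_s: 22.02
position: [0.4766, 0.0064, 0.0875]
tcp_rot: [[0.991, -0.0, -0.134], [0.134, 0.0, 0.991], [-0.0, -1.0, 0.0]]
force: [0.5, 0.6, -3.7]
opening: 0.641
```

Call:
{"api": "send_rows", "payload": {"moves": "40 0 0 -1.5 0;40 0 0 -1 0;40 0 0 0 0;40 0 0 0 0"}}

```text
time_s: 22.35
position: [0.4769, 0.0044, 0.0875]
tcp_rot: [[0.991, -0.0, -0.135], [0.135, 0.0, 0.991], [-0.0, -1.0, 0.0]]
force: [0.2, 1.1, -3.2]
opening: 0.639
```

Call:
{"api": "send_rows", "payload": {"moves": "40 0 0 -1 0;40 0 0 0 0;40 0 0 0 0"}}

```text
time_s: 22.6
position: [0.4769, 0.0041, 0.0877]
tcp_rot: [[0.991, -0.0, -0.134], [0.134, 0.001, 0.991], [-0.0, -1.0, 0.001]]
force: [0.0, 5.7, -0.8]
opening: 0.642
```

Call:
{"api": "send_rows", "payload": {"moves": "40 0 0 -1 0;40 0 0 0 0;40 0 0 0 0"}}

```text
time_s: 22.85
position: [0.4769, 0.0039, 0.0878]
tcp_rot: [[0.991, -0.0, -0.134], [0.134, 0.003, 0.991], [-0.0, -1.0, 0.003]]
force: [0.2, 8.7, 1.2]
opening: 0.639
```

```bash
python3 - <<'E'
from h import *
c=capture('scene')
s=read_state();print(s['position'],s['force'],s['time_s'])
a=c['image'][140:240,210:340]
cv2.imwrite('pics/e.png',cv2.resize(a,(650,500),interpolation=cv2.INTER_CUBIC))
E
```

```text
[0.47687261 0.00395072 0.08777777] [1.08948102 9.33765743 2.01206435] 22.9
```

View pics/e.png

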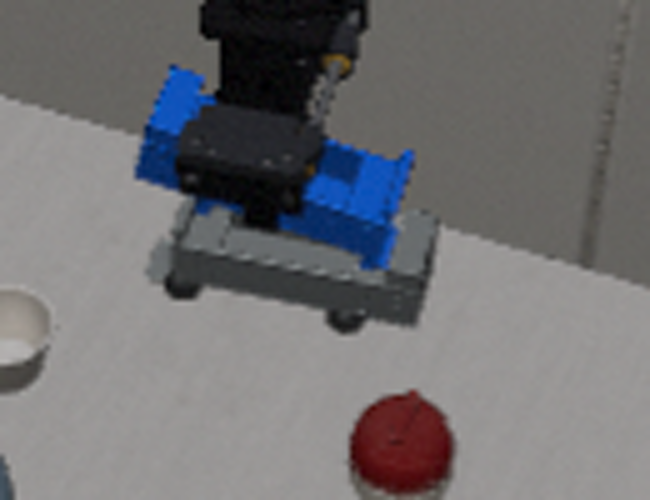

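Picture 5: the toe is under grey's pocket roof against the back wall (8.7 N along y) and the heel is above the inside of the lip. I now let the heel down along the arc about the toe.

Call:
{"api": "send_rows", "payload": {"moves": "40 0 1 1.5 0;40 0 1.7 1 0;40 0 1.7 1 0;40 0 1.7 1 0;40 0 1.7 0.9 0;40 0 1.7 0.8 0;40 0 1.7 0.8 0;40 0 0 0 0"}}

```text
time_s: 23.57
position: [0.4764, 0.009, 0.076]
tcp_rot: [[0.991, 0.0, -0.135], [0.135, -0.0, 0.991], [-0.0, -1.0, -0.0]]
force: [-1.2, 1.3, 0.3]
opening: 0.643
```

Call:
{"api": "send_rows", "payload": {"moves": "40 0 1.7 0.8 0;40 0 1.7 0.8 0;40 0 1.7 0.7 0;40 0 1.7 0.7 0;40 0 1.7 0.6 0;40 0 0 0 0;40 0 0 0 0"}}

```text
time_s: 24.15
position: [0.4762, 0.0124, 0.0679]
tcp_rot: [[0.991, 0.001, -0.135], [0.135, -0.0, 0.991], [0.001, -1.0, -0.0]]
force: [-0.2, -2.5, 0.7]
opening: 0.644
```

```bash
python3 - <<'E'
from h import *
c=capture('scene')
s,o=tilt(c,BL,277.8,.06); print(s['position'],s['force'],s['moment']); print(*[[float(x) for x in r] for r in o],sep='\n')
E
```

```text
[0.47620031 0.01251955 0.06787641] [-0.06941689 -2.109087    0.86994995] [-0.49440718  0.05906638 -0.01392462]
[-76.0, 79.0, 70.7, 112.9, 117.7, 119.2]
[-64.0, 97.0, 74.4, 107.7, 117.6, 118.9]
[-52.0, 13.0, 70.3, 76.2, 97.5, 100.1]
[-40.0, 14.0, 63.5, 73.6, 169.0, 177.7]
[-28.0, 8.0, 63.0, 69.8, 73.5, 73.6]
[-16.0, 6.0, 69.0, 71.8, 105.8, 129.0]
[8.0, 5.0, 70.0, 71.7, 78.7, 82.0]
[20.0, 21.0, 66.0, 73.2, 89.4, 98.1]
[32.0, 93.0, 69.0, 88.2, 148.4, 162.7]
[44.0, 64.0, 68.0, 88.9, 100.1, 103.8]
[56.0, 79.0, 70.1, 98.7, 101.7, 103.5]
[68.0, 72.0, 70.6, 99.3, 114.3, 116.1]
[80.0, 49.0, 64.5, 98.0, 114.3, 117.6]
```

Call:
{"api": "send_rows", "payload": {"moves": "40 0 0.5 -1 0;40 0 1 0 0;40 0 1 0 0;40 0 0 0 0"}}

```text
time_s: 24.53
position: [0.4762, 0.0124, 0.0677]
tcp_rot: [[0.991, 0.002, -0.134], [0.134, 0.001, 0.991], [0.002, -1.0, 0.0]]
force: [-3.1, 2.7, 23.6]
opening: 0.64
```

Call:
{"api": "send_rows", "payload": {"moves": "40 0 -2 0 0;87 0 0 0 0;87 0 0 0 0;87 0 0 0 0;87 0 0 0 0;87 0 -30 0 0;87 0 -35 0 0;87 0 -35 0 0;87 0 -35 0 0;87 -30 0 20 0;87 -30 0 20 0;87 -30 0 20 0;87 -5 0 35 0;87 -5 0 35 0;87 -5 0 35 0;87 -5 0 35 0;87 0 0 0 0"}}

```text
time_s: 25.95
position: [0.3374, 0.1995, 0.2022]
tcp_rot: [[0.99, -0.002, -0.141], [0.141, 0.002, 0.99], [-0.001, -1.0, 0.002]]
force: [0.2, -0.0, 0.3]
opening: 0.998
```

```bash
python3 - <<'E'
from h import *
c=capture('scene');t=capture('top')
s=read_state();print(s['position'],s['force'],s['time_s'])
a=c['image'][130:230,200:330]; b=t['image'][140:240,200:330]
cv2.imwrite('pics/f.png',np.vstack([cv2.resize(a,(390,300),interpolation=cv2.INTER_CUBIC),cv2.resize(b,(390,300),interpolation=cv2.INTER_CUBIC)]))
d=np.array([-.1357,.9907]);n=np.array([-.9907,-.1357]); G=np.array([.4795,-.016])
for nm,cc in(('scene',c),('top',t)):
    P=cloud(cc).reshape(-1,3)
    hsv=cv2.cvtColor(cc['image'],cv2.COLOR_BGR2HSV); bl=(cv2.inRange(hsv,np.array(BL[0]),np.array(BL[1]))>0).reshape(-1)
    k=bl&(P[:,2]>.093)&(P[:,2]<.125)&(abs(P[:,0]-.475)<.08); r=cv2.minAreaRect((P[k,:2]*1000).astype(np.float32)); print(nm,k.sum(),r)
    X=(P[:,:2]-G)@d*1000
    print([(a+5,int(kk.sum()),*np.round(np.percentile(P[kk,2]*1000,[20,50,90]),1).tolist()) for a in range(-60,120,10) for kk in [k&(X>=a)&(X<a+10)] if kk.sum()>3])
    for o,z in (("yellow_tray_toe",0),):
        print([(np.round(onz(cc,m['pixel'],z)[:2],4),m['p']) for m in mark_of(cc,o)[:1]])
    q=(cv2.inRange(hsv,np.array(YE[0]),np.array(YE[1]))>0).reshape(-1)&(P[:,2]>.045)&(P[:,2]<.075)&(P[:,1]>.2)&(P[:,0]>.36); print('yellow',q.sum(),cv2.minAreaRect((P[q,:2]*1000).astype(np.float32)))
E
```

```text
[0.33928155 0.19608516 0.20209423] [-0.50660978  0.20339428 -0.13843663] 26.05
scene 510 ((474.477783203125, 14.15576171875), (64.51666259765625, 160.4979705810547), 8.281131744384766)
[(-45, 57, 100.1, 110.6, 115.4), (-35, 43, 98.4, 100.3, 102.1), (-25, 47, 96.2, 99.2, 101.8), (-15, 17, 97.3, 99.0, 102.0), (-5, 16, 95.0, 98.1, 101.2), (5, 12, 96.1, 99.0, 101.3), (15, 16, 93.9, 96.7, 101.5), (25, 16, 96.3, 97.8, 99.9), (35, 13, 94.4, 97.6, 100.5), (45, 14, 95.7, 99.4, 102.4), (55, 13, 95.4, 97.3, 100.9), (65, 25, 96.1, 99.1, 102.3), (75, 46, 97.6, 99.1, 100.9), (85, 51, 97.7, 100.4, 111.5), (95, 67, 102.0, 112.6, 116.9), (105, 55, 110.1, 114.6, 116.8)]
[(array([0.5446, 0.3035]), 0.67)]
yellow 247 ((459.1996765136719, 354.12750244140625), (163.7261505126953, 165.3380584716797), 6.72455358505249)
top 586 ((476.0087890625, 14.778945922851562), (57.449119567871094, 159.07142639160156), 8.20301342010498)
[(-45, 59, 108.5, 112.2, 115.3), (-35, 66, 97.8, 100.1, 103.5), (-25, 65, 97.4, 99.3, 102.9), (-15, 20, 97.0, 100.3, 103.4), (-5, 10, 96.3, 98.9, 102.5), (5, 8, 97.2, 99.0, 100.5), (15, 9, 96.6, 98.3, 103.1), (25, 13, 95.0, 97.7, 101.8), (35, 11, 96.3, 99.3, 101.1), (45, 9, 95.8, 99.0, 103.0), (55, 12, 94.0, 96.6, 103.0), (65, 24, 96.8, 98.2, 102.4), (75, 67, 97.3, 100.1, 103.8), (85, 67, 98.5, 100.4, 104.1), (95, 72, 112.8, 114.5, 119.4), (105, 71, 112.8, 115.3, 119.5)]
[(array([0.5682, 0.3117]), 0.68)]
yellow 210 ((509.41192626953125, 349.6256408691406), (54.26824951171875, 151.6799774169922), 17.849210739135742)
```

View pics/f.png

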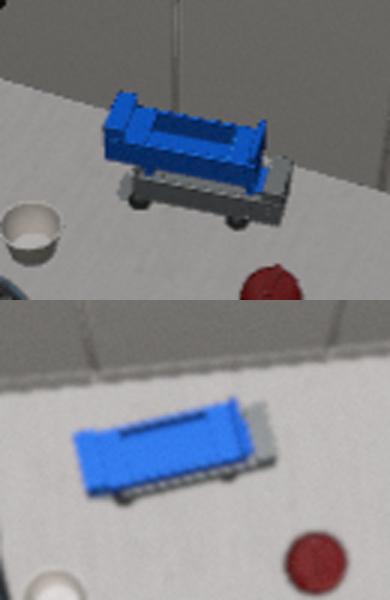

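Picture 6: blue lies flat on grey. Its rim is at z 98–100 along the whole length, the toe is under the roof and the heel is inside the lip. Before picking yellow I check the bottles near it and the wall clearance.

```bash
python3 - <<'E'
from h import *
c=capture('scene')
P=cloud(c).reshape(-1,3); hsv=cv2.cvtColor(c['image'],cv2.COLOR_BGR2HSV)
k=(P[:,2]>.02)&(P[:,1]>.345)&(P[:,1]<.6)&(P[:,0]>.38)&(P[:,0]<.575)&(P[:,2]<.2)
q=P[k]
for x in np.arange(.38,.58,.02):
    kk=(q[:,0]>=x)&(q[:,0]<x+.02)
    if kk.sum()>3: print(round(x+.01,3),kk.sum(),np.round([q[kk,1].min(),q[kk,1].max(),np.percentile(q[kk,2],97)],3))
y=(cv2.inRange(hsv,np.array(YE[0]),np.array(YE[1]))>0).reshape(-1)&(P[:,2]>.045)&(P[:,2]<.075)&(P[:,1]>.2)&(P[:,1]<.36)&(P[:,0]>.36); print('yellow',y.sum(),cv2.minAreaRect((P[y,:2]*1000).astype(np.float32)))
E
```

```text
0.47 173 [0.409 0.452 0.108]
0.49 100 [0.408 0.451 0.108]
0.51 52 [0.391 0.44  0.107]
0.53 113 [0.392 0.431 0.11 ]
0.55 18 [0.4   0.432 0.111]
yellow 242 ((463.4831848144531, 302.9019775390625), (161.432861328125, 58.060699462890625), 3.4683220386505127)
```

Call:
{"api": "send_rows", "payload": {"moves": "87 0 0 0 6.8;87 0 0 0 6.8;87 0 0 0 6.8;87 0 0 0 6.8;87 0 0 0 6.8;87 0 0 0 6.8;87 0 0 0 6.8;87 0 0 0 6.8;87 0 0 0 6.8;87 0 0 0 6.8;87 0 0 0 6.8;87 0 0 0 6.8;87 0 0 0 6.8;87 0 0 0 6.8;87 -20.3 0 26.6 0;87 -20.3 0 26.6 0;87 -20.3 0 26.6 0;87 -20.3 0 26.6 0;87 -20.3 0 26.6 0;87 0 0 0 0"}}

```text
time_s: 27.87
position: [0.476, 0.3041, 0.2026]
tcp_rot: [[0.041, 0.008, 0.999], [-0.999, 0.004, 0.041], [-0.003, -1.0, 0.008]]
force: [0.9, 0.8, 1.1]
opening: 0.999
```

Call:
{"api": "send_rows", "payload": {"moves": "87 0 0 0 0;87 0 0 0 0"}}

```text
time_s: 28.03
position: [0.4681, 0.3005, 0.2016]
tcp_rot: [[0.042, -0.003, 0.999], [-0.999, -0.001, 0.042], [0.001, -1.0, -0.003]]
force: [0.7, -0.6, -0.1]
opening: 1.004
```

Call:
{"api": "send_rows", "payload": {"moves": "87 -3.5 0 0 -0.5;87 0 30 0 0;87 0 35 0 0;87 0 35 0 0;87 0 35 0 0;87 0 30 0 0;87 0 18.5 0 0;87 0 0 0 0;40 0 0 0 0;40 0 0 0 0;40 0 0 0 0;40 0 0 0 0;40 0 0 0 0;40 0 0 0 0;40 0 0 0 0"}}

```text
time_s: 29.28
position: [0.4687, 0.3058, 0.02]
tcp_rot: [[0.053, 0.001, 0.999], [-0.999, 0.0, 0.053], [-0.0, -1.0, 0.001]]
force: [-0.3, -1.2, 6.9]
opening: 0.639
```

Call:
{"api": "send_rows", "payload": {"moves": "40 0 -10 0 0;40 0 -20 0 0;40 28 0 -7 0;40 28 0 -7 0;40 28 0 -7 0;40 0 0 0 0;40 0 0 0 0;40 0 20 0 0;40 0 8 0 0;40 0 1.5 0 0;40 0 0 0 0;87 0 0 0 0;87 0 0 0 0;87 0 0 0 0;87 0 0 0 0;87 0 0 29 0;87 0 0 0 0;87 0 0 0 0;40 0 0 0 0;40 0 0 0 0"}}

```text
time_s: 30.95
position: [0.4794, 0.2222, 0.0192]
tcp_rot: [[0.053, -0.002, 0.999], [-0.999, -0.0, 0.053], [0.0, -1.0, -0.002]]
force: [0.3, -0.3, -0.6]
opening: 0.918
```

Call:
{"api": "send_rows", "payload": {"moves": "40 0 0 0 0;40 0 0 0 0;40 0 0 0 0;40 0 0 0 0;40 0 0 0 0;40 0 -10 0 0;40 0 -30 0 0;40 0 -35 0 0;40 0 -35 0 0;40 0 -35 0 0;40 0 -15 0 0;40 0 0 0 0;40 0 0 0 0"}}

```text
time_s: 32.03
position: [0.4806, 0.2224, 0.1801]
tcp_rot: [[0.053, 0.002, 0.999], [-0.999, 0.0, 0.053], [-0.0, -1.0, 0.002]]
force: [-1.2, 0.1, -2.9]
opening: 0.643
```

```bash
python3 - <<'E'
from h import *
c=capture('scene')
s=read_state(); h=np.degrees(np.arctan2(s['tcp_rot'][1][0],s['tcp_rot'][0][0]))+90
s,o=tilt(c,YE,h,.1); print(h,s['position'],s['force'],s['time_s']); print(*[[float(x) for x in r] for r in o],sep='\n')
E
```

```text
3.033763986918089 [0.47957764 0.22214254 0.17874305] [-0.6467017  -0.32220305 -3.43378604] 32.0833
[-112.0, 183.0, 180.5, 203.3, 222.8, 229.3]
[-100.0, 109.0, 183.9, 223.0, 228.2, 230.0]
[-88.0, 54.0, 184.4, 224.7, 227.5, 229.3]
[-76.0, 23.0, 180.4, 205.4, 212.6, 213.1]
[-64.0, 44.0, 164.6, 208.2, 211.8, 213.6]
[-52.0, 28.0, 178.4, 201.6, 211.0, 214.0]
[-40.0, 41.0, 182.4, 202.8, 265.1, 269.4]
[-28.0, 101.0, 178.7, 202.8, 279.1, 281.2]
[-16.0, 64.0, 178.3, 188.3, 212.9, 277.8]
[-4.0, 48.0, 178.3, 182.9, 205.7, 218.2]
[8.0, 48.0, 104.5, 184.2, 210.3, 282.3]
[20.0, 72.0, 178.8, 200.7, 280.2, 281.7]
[32.0, 40.0, 116.1, 182.2, 195.5, 209.0]
[44.0, 46.0, 178.4, 209.4, 216.6, 222.4]
```

Call:
{"api": "send_rows", "payload": {"moves": "40 30.7 0 -14.9 0;40 30.7 0 -14.9 0;40 30.7 0 -14.9 0;40 30.7 0 -14.9 0;40 30.7 0 -14.9 0;40 30.7 0 -14.9 0;40 30.7 0 -14.9 0;40 0 0 0 0;40 0 0 0 -6.61;40 0 0 0 -6.61;40 0 0 0 -6.61;40 0 0 0 -6.61;40 0 0 0 -6.61;40 0 0 0 -6.61;40 0 0 0 -6.61;40 0 0 0 -6.61;40 0 0 0 -6.61;40 0 0 0 -6.61;40 0 0 0 -6.61;40 0 0 0 -6.61"}}

```text
time_s: 33.75
position: [0.3866, 0.0033, 0.1778]
tcp_rot: [[0.992, -0.004, 0.127], [-0.127, 0.002, 0.992], [-0.005, -1.0, 0.001]]
force: [0.6, 0.4, -2.5]
opening: 0.641
```

Call:
{"api": "send_rows", "payload": {"moves": "40 0 0 0 -6.61;40 0 0 0 -6.61;40 0 0 0 -6.61;40 0 0 0 -6.61;40 0 0 0 -6.61;40 0 0 0 -6.61;40 0 0 0 -6.61;40 0 0 0 -6.61;40 0 0 0 -6.61;40 0 0 0 -6.61;40 0 0 0 -6.61;40 0 0 0 -6.61;40 0 0 0 -6.61;40 0 0 0 -6.61;40 0 0 0 -6.61;40 0 0 0 -6.61;40 0 30 0 0;40 0 23 0 0;40 0 0 0 0;40 0 0 0 0"}}

```text
time_s: 35.42
position: [0.3859, 0.0032, 0.1247]
tcp_rot: [[-0.141, -0.007, -0.99], [0.99, 0.002, -0.141], [0.003, -1.0, 0.007]]
force: [-0.5, 0.0, -1.4]
opening: 0.644
```

```bash
python3 - <<'E'
from h import *
c=capture('scene')
s=read_state(); h=np.degrees(np.arctan2(s['tcp_rot'][1][0],s['tcp_rot'][0][0]))+90
cv2.imwrite('pics/g.png',cv2.resize(c['image'][110:260,190:390],(600,450),interpolation=cv2.INTER_CUBIC))
s,o=tilt(c,YE,h,.05); print(h,s['position'],s['force'],s['time_s']); print(*[[float(x) for x in r] for r in o],sep='\n')
E
```

```text
188.13006566788118 [0.38710197 0.00284347 0.12571006] [-0.04955347  0.52677665 -1.72883436] 35.4667
[-76.0, 9.0, 119.6, 123.6, 125.0, 125.7]
[-64.0, 28.0, 120.3, 124.8, 127.1, 128.2]
[-52.0, 9.0, 126.5, 134.1, 141.1, 144.7]
[-40.0, 37.0, 122.1, 125.8, 137.3, 155.7]
[-28.0, 45.0, 123.6, 126.8, 135.0, 163.2]
[-16.0, 49.0, 121.5, 126.8, 139.8, 153.9]
[-4.0, 38.0, 123.8, 127.5, 154.4, 157.0]
[8.0, 23.0, 136.6, 152.3, 158.8, 163.5]
[20.0, 48.0, 132.5, 214.9, 223.5, 224.7]
[32.0, 76.0, 138.1, 156.6, 225.5, 229.8]
[44.0, 17.0, 123.5, 163.6, 168.9, 193.8]
[56.0, 300.0, 109.2, 142.1, 167.4, 171.6]
[68.0, 44.0, 106.5, 109.4, 113.3, 115.0]
[80.0, 14.0, 108.7, 110.3, 112.8, 114.1]
```

View pics/g.png

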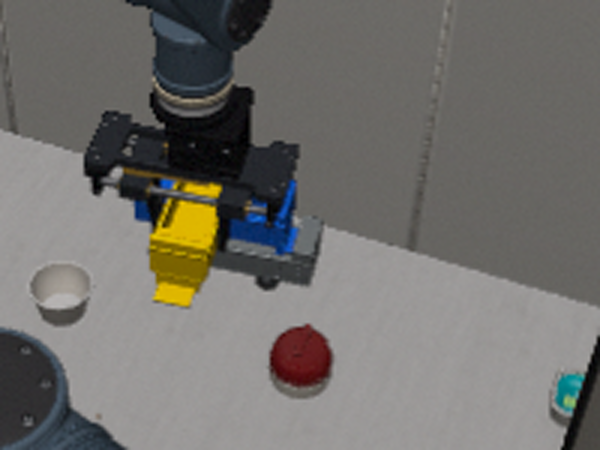

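Picture 7: yellow's heel is over blue's near side wall, slightly toe-up (~2°), with the cup and timer clear. Pressing now.

Call:
{"api": "send_rows", "payload": {"moves": "40 0 2 0 0;40 0 2 0 0;40 0 1 0 0;40 0 1 0.3 0;40 0 1 0.3 0;40 0 1 0.3 0;40 0 1 0.3 0;40 0 0 0 0"}}

```text
time_s: 36.13
position: [0.3867, 0.002, 0.1176]
tcp_rot: [[-0.141, 0.0, -0.99], [0.99, -0.0, -0.141], [-0.0, -1.0, -0.0]]
force: [-3.2, -1.0, 4.2]
opening: 0.644
```

Call:
{"api": "send_rows", "payload": {"moves": "40 0 1 0.5 0;40 0 1 0.5 0;40 0 1 0.5 0;40 0 1 0.5 0;40 0 1 0.5 0;40 0 1 0.5 0;40 0 0 0 0;40 0 0 0 0"}}

```text
time_s: 36.8
position: [0.3842, 0.0016, 0.1113]
tcp_rot: [[-0.141, 0.001, -0.99], [0.99, -0.0, -0.141], [-0.0, -1.0, -0.001]]
force: [0.3, -1.3, 2.6]
opening: 0.639
```

```bash
python3 - <<'E'
from h import *
c=capture('scene')
s,o=tilt(c,YE,188.1,.05); print(s['position'],s['force'],s['time_s']); print(*[[float(x) for x in r] for r in o],sep='\n')
E
```

```text
[0.38416317 0.00160373 0.1112897 ] [-0.92757497 -1.95314194  2.90881604] 36.85
[-64.0, 11.0, 116.2, 119.2, 122.3, 122.9]
[-52.0, 31.0, 117.2, 120.7, 122.3, 127.6]
[-40.0, 21.0, 111.8, 117.0, 132.7, 139.9]
[-28.0, 54.0, 111.7, 116.5, 127.2, 193.4]
[-16.0, 51.0, 110.6, 115.1, 125.4, 141.5]
[-4.0, 58.0, 109.9, 114.9, 140.4, 146.1]
[8.0, 29.0, 113.9, 133.0, 142.8, 149.2]
[20.0, 42.0, 121.0, 204.0, 211.5, 212.8]
[32.0, 94.0, 134.3, 139.9, 211.3, 213.6]
[44.0, 43.0, 87.5, 109.7, 148.3, 195.6]
[56.0, 263.0, 88.4, 124.3, 148.3, 151.2]
[68.0, 41.0, 85.4, 88.5, 91.6, 93.3]
```

Call:
{"api": "send_rows", "payload": {"moves": "40 0 1 0.5 0;40 0 1 0.5 0;40 0 1 0.5 0;40 0 1 0.5 0;40 0 1 0.5 0;40 0 1 0.5 0;40 0 0.7 0 0;40 0 0 0 0;40 0 0 0 0;40 0 -10 0 0;40 0 -30 0 0;40 0 -35 0 0;40 0 -10 0 0;40 0 0 0 0;40 0 0 0 0"}}

```text
time_s: 38.1
position: [0.3796, 0.0017, 0.1893]
tcp_rot: [[-0.142, -0.002, -0.99], [0.99, 0.001, -0.142], [0.001, -1.0, 0.002]]
force: [-0.3, 0.2, -3.1]
opening: 0.638
```

```bash
python3 - <<'E'
from h import *
c=capture('scene')
s,o=tilt(c,YE,188.1,.13); print(s['position'],s['force'],s['time_s'],s['tcp_rot'][0][0],s['tcp_rot'][1][0]); print(*[[float(x) for x in r] for r in o],sep='\n')
t=c
P=cloud(t).reshape(-1,3); hsv=cv2.cvtColor(t['image'],cv2.COLOR_BGR2HSV); bl=(cv2.inRange(hsv,np.array(BL[0]),np.array(BL[1]))>0).reshape(-1)
k=bl&(P[:,2]>.093)&(P[:,2]<.125)&(abs(P[:,0]-.475)<.08); print('blue',k.sum(),cv2.minAreaRect((P[k,:2]*1000).astype(np.float32)),np.percentile(P[k,2],[5,50,95]))
E
```

```text
[0.3791065  0.00184997 0.18864795] [-0.30776548  0.37060607 -2.98054283] 38.15 -0.1413468364396488 0.9899589064936457
[-64.0, 21.0, 200.2, 203.2, 205.2, 206.3]
[-52.0, 27.0, 201.0, 203.9, 206.6, 213.2]
[-40.0, 32.0, 194.5, 199.2, 210.2, 224.1]
[-28.0, 61.0, 193.1, 198.2, 215.2, 266.2]
[-16.0, 58.0, 190.7, 195.5, 205.2, 220.5]
[-4.0, 78.0, 189.0, 193.9, 219.3, 224.8]
[8.0, 30.0, 190.7, 211.6, 221.5, 225.7]
[20.0, 58.0, 203.6, 284.8, 288.9, 289.8]
[32.0, 99.0, 204.3, 214.8, 288.7, 291.7]
[44.0, 101.0, 161.5, 174.8, 212.8, 215.1]
[56.0, 239.0, 159.1, 201.5, 222.7, 225.4]
[68.0, 28.0, 155.8, 161.1, 163.0, 163.5]
blue 256 ((468.6860656738281, 12.962379455566406), (64.4896011352539, 160.5195770263672), 9.734175682067871) [0.09437129 0.10088405 0.11613263]
```

Yellow is tilted 11.8° toe-down. The predicted toe top of 162 mm against 161 measured confirms it. Turning to the final heading and hovering above blue.

Call:
{"api": "send_rows", "payload": {"moves": "40 0 0 0 6.43;40 0 0 0 6.43;40 0 0 0 6.43;40 0 0 0 6.43;40 0 0 0 6.43;40 0 0 0 6.43;40 0 0 0 6.43;40 0 0 0 6.43;40 0 0 0 6.43;40 0 0 0 6.43;40 0 0 0 6.43;40 0 0 0 6.43;40 0 0 0 6.43;40 0 0 0 6.43;40 32.5 0 -4 0;40 32.5 0 -4 0;40 32.5 0 -4 0;40 0 0 0 0;40 0 20 0 0;40 0 15 0 0"}}

```text
time_s: 39.82
position: [0.478, 0.0036, 0.1521]
tcp_rot: [[0.99, -0.004, -0.141], [0.141, 0.001, 0.99], [-0.004, -1.0, 0.002]]
force: [-1.1, 0.0, -2.1]
opening: 0.64
```

Call:
{"api": "send_rows", "payload": {"moves": "40 0 0 0 0;40 0 0 0 0"}}

```text
time_s: 39.98
position: [0.4768, 0.0037, 0.1524]
tcp_rot: [[0.99, -0.007, -0.141], [0.141, 0.002, 0.99], [-0.006, -1.0, 0.003]]
force: [0.1, -0.2, -1.9]
opening: 0.641
```

```bash
python3 - <<'E'
from h import *
c=capture('scene')
s=read_state();print(s['position'],s['force'],np.round(s['tcp_rot'],3).tolist(),s['time_s'])
cv2.imwrite('pics/i.png',cv2.resize(c['image'][120:240,200:340],(700,600),interpolation=cv2.INTER_CUBIC))
P=cloud(c).reshape(-1,3)
hsv=cv2.cvtColor(c['image'],cv2.COLOR_BGR2HSV)
M={n:(cv2.inRange(hsv,np.array(k[0]),np.array(k[1]))>0).reshape(-1) for n,k in(('blue',BL),('yel',YE))}
d=np.array([-.1409,.990]);n=np.array([-.990,-.1409]); B=np.array([.476,.0148])
X=(P[:,:2]-B)@d*1000; Y=(P[:,:2]-B)@n*1000; Z=P[:,2]*1000
for nm,m in M.items():
    for a in range(-112,120,8):
        k=m&(X>=a)&(X<a+8)&(abs(Y)<40)&(Z>60)&(Z<200)
        if k.sum()>3: print(nm,a+4,k.sum(),np.round(np.percentile(Z[k],[3,50,97]),1),np.round(np.percentile(Y[k],[3,97]),1))
E
```

```text
[0.47789821 0.00338089 0.15348523] [ 0.10280938  0.41185101 -2.51753534] [[0.99, -0.004, -0.141], [0.141, 0.001, 0.99], [-0.003, -1.0, 0.001]] 40.0333
blue -84 20 [ 64.3  91.2 115.5] [-9.3 30.5]
blue -76 60 [ 69.2 108.1 116.2] [-15.   33.5]
blue -68 42 [ 72.   98.9 104.5] [-19.9  33.4]
blue -60 52 [ 68.8  97.7 103.7] [-23.2  33.3]
blue -52 42 [ 75.8  97.9 102. ] [-20.5  32.8]
blue -44 49 [ 66.6  84.2 102. ] [-26.   31.2]
blue -36 46 [ 68.4  79.3 102.6] [-26.4  32. ]
blue -28 55 [69.3 82.1 99.6] [-25.4  32.8]
blue -20 48 [68.6 80.7 99.3] [-25.4  34.2]
blue -12 47 [ 66.7  80.8 100.7] [-24.7  33.4]
blue -4 45 [67.9 78.1 99.5] [-27.7  31.4]
blue 4 47 [ 68.   81.1 100. ] [-23.6  31.5]
blue 12 41 [69.5 77.7 99.4] [-26.2  33.5]
blue 20 47 [ 67.8  80.2 102.4] [-25.7  33. ]
blue 28 46 [66.8 77.7 99. ] [-26.6  32.7]
blue 36 48 [ 64.4  81.5 105.6] [-23.9  32.7]
blue 44 40 [ 69.6  96.1 103.8] [-17.   32.7]
blue 52 37 [ 67.9  96.2 102.3] [ 0.6 31.8]
blue 60 57 [ 74.5 104.3 118.7] [-24.4  33.2]
blue 68 60 [ 72.4 114.1 119.5] [-21.7  31.3]
blue 76 49 [ 73.9 113.6 119.3] [-18.4  31.1]
yel -108 18 [173.5 188.4 199.5] [24.4 34.3]
yel -100 21 [173.7 185.9 199.2] [26.5 34. ]
yel -92 20 [170.9 181.7 197.7] [26.2 33.6]
yel -84 42 [170.  194.  199.7] [-20.7  34.5]
yel -76 56 [153.1 195.1 199.4] [-22.8  33.6]
yel -68 45 [159.  187.2 197.7] [-24.9  32.8]
yel -60 57 [162.1 177.4 196. ] [-24.9  33.2]
yel -52 53 [161.5 175.3 194.5] [-26.9  32.8]
yel -44 58 [157.8 172.7 190.6] [-25.9  31.4]
yel -36 29 [155.2 164.2 191.3] [-23.8  32.6]
yel -28 6 [157.9 162.5 167.3] [28.5 33.8]
yel 4 8 [147.5 158.2 165.8] [25.5 33.4]
yel 12 12 [151.7 158.1 168.7] [26.3 33.4]
yel 20 13 [143.7 154.  160.2] [25.  31.1]
yel 28 21 [128.1 147.3 163.2] [22.  32.3]
yel 36 17 [129.8 151.4 164.4] [20.  34.4]
yel 44 9 [123.7 126.1 156.7] [ 6.8 26.8]
yel 52 13 [120.6 124.2 128.8] [-4.  19.1]
```

View pics/i.png

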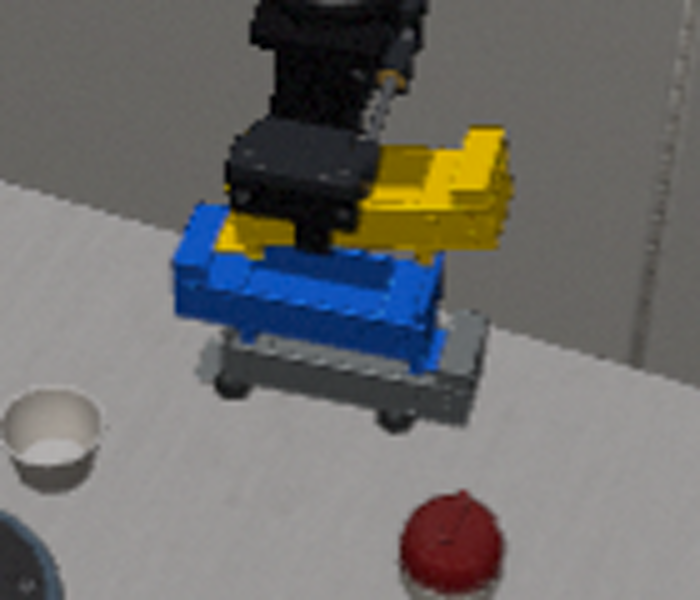

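Picture 8: yellow is aligned with blue side to side. Its toe is just outside blue's pocket mouth and its heel is high over the lip. Blue is still seated. Lowering.

Call:
{"api": "send_rows", "payload": {"moves": "40 0 8 -1 0;40 0 6 -1 0;40 0 3 0 0;40 0 1.5 0 0;40 0 0 0 0;40 0 0 0 0"}}

```text
time_s: 40.53
position: [0.4794, 0.0011, 0.1362]
tcp_rot: [[0.99, 0.0, -0.141], [0.141, -0.0, 0.99], [0.0, -1.0, -0.0]]
force: [0.3, 0.8, -2.7]
opening: 0.643
```

Call:
{"api": "send_rows", "payload": {"moves": "40 0 1 0 0;40 0 1 0 0;40 0 0 0 0;40 0 0 0 0"}}

```text
time_s: 40.87
position: [0.4793, 0.0012, 0.1342]
tcp_rot: [[0.99, 0.0, -0.141], [0.141, -0.0, 0.99], [0.0, -1.0, -0.0]]
force: [0.2, 0.4, -2.3]
opening: 0.641
```

Call:
{"api": "send_rows", "payload": {"moves": "40 0 1 0 0;40 0 0 0 0;40 0 0 0 0"}}

```text
time_s: 41.12
position: [0.4795, 0.001, 0.1335]
tcp_rot: [[0.99, 0.001, -0.141], [0.141, -0.0, 0.99], [0.001, -1.0, -0.0]]
force: [-0.9, 0.5, 0.3]
opening: 0.637
```

Call:
{"api": "send_rows", "payload": {"moves": "40 -1.5 -0.8 0 0;40 0 0 4 0;40 0 0 4 0;40 0 0 4 0;40 0 0 4 0;40 0 0 0 0;40 0 0 0 0"}}

```text
time_s: 41.7
position: [0.4754, 0.0172, 0.1339]
tcp_rot: [[0.99, -0.0, -0.142], [0.142, -0.0, 0.99], [-0.0, -1.0, -0.0]]
force: [-0.4, 0.6, -3.5]
opening: 0.639
```

Call:
{"api": "send_rows", "payload": {"moves": "40 0 0 1.5 0;40 0 0 1 0;40 0 0 0 0;40 0 0 0 0"}}

```text
time_s: 42.03
position: [0.4753, 0.0192, 0.1339]
tcp_rot: [[0.99, 0.0, -0.141], [0.141, -0.0, 0.99], [0.0, -1.0, -0.0]]
force: [-0.3, -0.1, -3.3]
opening: 0.644
```

Call:
{"api": "send_rows", "payload": {"moves": "40 0 0 1 0;40 0 0 0 0;40 0 0 0 0"}}

```text
time_s: 42.28
position: [0.4752, 0.02, 0.134]
tcp_rot: [[0.99, 0.0, -0.141], [0.141, -0.0, 0.99], [0.0, -1.0, -0.0]]
force: [0.9, -1.3, -2.3]
opening: 0.644
```

Call:
{"api": "send_rows", "payload": {"moves": "40 0 0 1 0;40 0 0 1 0;40 0 0 0 0;40 0 0 0 0"}}

```text
time_s: 42.62
position: [0.4749, 0.0223, 0.134]
tcp_rot: [[0.99, 0.0, -0.141], [0.141, 0.0, 0.99], [0.0, -1.0, 0.0]]
force: [0.0, -0.5, -1.3]
opening: 0.638
```

Call:
{"api": "send_rows", "payload": {"moves": "40 0 0 1 0;40 0 0 0 0;40 0 0 0 0"}}

```text
time_s: 42.87
position: [0.475, 0.023, 0.134]
tcp_rot: [[0.99, 0.001, -0.141], [0.141, -0.0, 0.99], [0.001, -1.0, -0.001]]
force: [0.7, -1.4, -2.8]
opening: 0.644
```

Call:
{"api": "send_rows", "payload": {"moves": "40 0 0 1 0;40 0 0 1 0;40 0 0 0 0;40 0 0 0 0"}}

```text
time_s: 43.2
position: [0.4746, 0.0249, 0.134]
tcp_rot: [[0.99, 0.0, -0.141], [0.141, -0.001, 0.99], [0.0, -1.0, -0.001]]
force: [0.2, -4.0, -3.4]
opening: 0.637
```

```bash
python3 - <<'E'
from h import *
c=capture('scene')
s=read_state();print(s['position'],s['force'],s['time_s'])
cv2.imwrite('pics/j.png',cv2.resize(c['image'][120:240,200:340],(700,600),interpolation=cv2.INTER_CUBIC))
P=cloud(c).reshape(-1,3)
hsv=cv2.cvtColor(c['image'],cv2.COLOR_BGR2HSV)
m=(cv2.inRange(hsv,np.array(BL[0]),np.array(BL[1]))>0).reshape(-1)
k=m&(P[:,2]>.093)&(P[:,2]<.125)&(abs(P[:,0]-.475)<.08); print('blue',k.sum(),cv2.minAreaRect((P[k,:2]*1000).astype(np.float32)))
E
```

```text
[0.4745883  0.02487803 0.13397538] [ 0.68789219 -5.12606872 -3.97316102] 43.25
blue 318 ((467.1645812988281, 18.70471954345703), (54.190818786621094, 161.07127380371094), 6.437264919281006)
```

View pics/j.png

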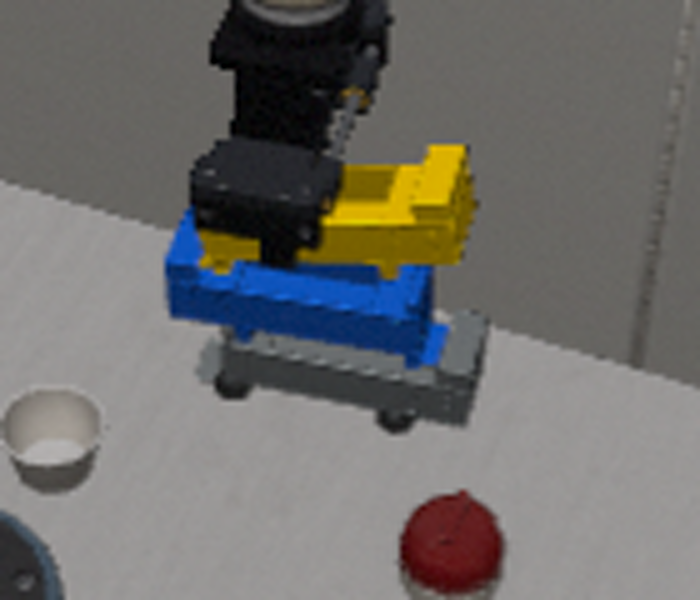

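Picture 9: yellow's toe is in blue's pocket against the back wall. The push slid blue about 4 mm within its end play, up to grey's lip. It is still seated. Now I let yellow's heel down on the arc.

Call:
{"api": "send_rows", "payload": {"moves": "40 0 1 -1.5 0;40 0 1.6 -1.2 0;40 0 1.6 -1.2 0;40 0 1.6 -1.1 0;40 0 1.6 -1 0;40 0 1.6 -1 0;40 0 0 0 0;40 0 0 0 0"}}

```text
time_s: 43.92
position: [0.4754, 0.0182, 0.1248]
tcp_rot: [[0.99, -0.0, -0.141], [0.141, 0.0, 0.99], [-0.0, -1.0, 0.0]]
force: [0.6, -0.0, -0.8]
opening: 0.638
```

Call:
{"api": "send_rows", "payload": {"moves": "40 0 1.6 -1 0;40 0 1.6 -0.9 0;40 0 1.6 -0.9 0;40 0 1.2 -0.8 0;40 0 0.6 0 0;40 0 0 0 0;40 0 0 0 0"}}

```text
time_s: 44.5
position: [0.4761, 0.0139, 0.1188]
tcp_rot: [[0.99, 0.0, -0.142], [0.142, -0.002, 0.99], [0.0, -1.0, -0.002]]
force: [-0.5, -3.2, 5.3]
opening: 0.64
```

```bash
python3 - <<'E'
from h import *
c=capture('scene')
s,o=tilt(c,YE,98.1,.11); print(s['position'],s['force'],s['moment'],s['time_s']); print(*[[float(x) for x in r] for r in o],sep='\n')
E
```

```text
[0.4760777  0.01386848 0.11880009] [-0.38538712 -2.38416256  5.33972216] [-0.18878284  0.2541106   0.04490423] 44.55
[-112.0, 20.0, 123.2, 156.3, 166.9, 168.7]
[-100.0, 95.0, 122.9, 163.2, 168.1, 170.2]
[-88.0, 82.0, 118.1, 162.3, 167.7, 169.1]
[-76.0, 83.0, 120.3, 148.0, 151.3, 152.8]
[-64.0, 70.0, 120.1, 145.4, 151.0, 153.3]
[-52.0, 79.0, 119.5, 132.6, 147.2, 152.1]
[-40.0, 92.0, 119.0, 135.6, 194.9, 206.6]
[-28.0, 74.0, 118.9, 131.7, 150.5, 210.2]
[-16.0, 12.0, 118.9, 123.4, 130.2, 130.7]
[20.0, 11.0, 118.9, 123.3, 133.8, 180.4]
[32.0, 8.0, 119.8, 125.8, 155.1, 206.6]
[44.0, 14.0, 114.0, 126.2, 153.1, 165.9]
[56.0, 6.0, 111.0, 116.6, 121.5, 123.6]
```

Call:
{"api": "send_rows", "payload": {"moves": "40 0 1 -0.5 0;40 0 0.5 0 0;40 0 0 0 0;40 0 0 0 0"}}

```text
time_s: 44.88
position: [0.4761, 0.0138, 0.1187]
tcp_rot: [[0.99, 0.001, -0.142], [0.142, -0.001, 0.99], [0.001, -1.0, -0.001]]
force: [-4.6, -0.4, 17.3]
opening: 0.644
```

Yellow is bottomed (17 N, no further travel), so it is down. I take the press off, nudge the pair back about 2 mm to the middle of their end play, then release.

Call:
{"api": "send_rows", "payload": {"moves": "40 0 -1.6 0 0;40 0 0 -2 0;40 0 0 -2 0;40 0 0 -1 0;40 0 0 0 0;40 0 0 0 0"}}

```text
time_s: 45.38
position: [0.4764, 0.0102, 0.1188]
tcp_rot: [[0.99, -0.0, -0.14], [0.14, 0.002, 0.99], [-0.0, -1.0, 0.002]]
force: [-0.9, 5.2, 7.4]
opening: 0.64
```

Call:
{"api": "send_rows", "payload": {"moves": "40 0 0 -1 0;40 0 0 0 0;40 0 0 0 0"}}

```text
time_s: 45.63
position: [0.4765, 0.0094, 0.1188]
tcp_rot: [[0.99, -0.0, -0.14], [0.14, 0.002, 0.99], [-0.0, -1.0, 0.002]]
force: [-0.6, 5.9, 7.3]
opening: 0.642
```

Call:
{"api": "send_rows", "payload": {"moves": "40 0 0 -1 0;40 0 0 -0.5 0;40 0 0 0 0;40 0 0 1.5 0;40 0 0 1.5 0;40 0 0 0 0;40 0 0 0 0"}}

```text
time_s: 46.22
position: [0.477, 0.0087, 0.1188]
tcp_rot: [[0.99, 0.001, -0.142], [0.142, -0.002, 0.99], [0.0, -1.0, -0.002]]
force: [-0.3, -3.2, 6.2]
opening: 0.638
```

Call:
{"api": "send_rows", "payload": {"moves": "87 0 0 0 0;87 0 0 0 0;87 0 0 0 0;87 0 0 0 0;87 0 0 0 0;87 0 -25 0 0;87 0 -35 0 0;87 0 -35 0 0;87 0 -20 0 0;87 -35 0 5 0;87 -35 0 5 0;87 -20 0 30 0;87 -5 0 38 0;87 -5 0 38 0;87 -5 0 38 0;87 -5 0 38 0;87 0 0 0 0;87 0 0 0 0"}}

```text
time_s: 47.72
position: [0.3394, 0.1861, 0.2334]
tcp_rot: [[0.989, -0.0, -0.147], [0.147, -0.0, 0.989], [-0.0, -1.0, -0.0]]
force: [0.6, -1.2, 1.2]
opening: 0.998
```

```bash
python3 - <<'E'
from h import *
c=capture('scene');t=capture('top')
s=read_state();print(s['position'],s['force'],s['time_s'])
a=c['image'][115:235,190:340]; b=t['image'][130:250,190:340]
cv2.imwrite('pics/k.png',np.vstack([cv2.resize(a,(375,300),interpolation=cv2.INTER_CUBIC),cv2.resize(b,(375,300),interpolation=cv2.INTER_CUBIC)]))
d=np.array([-.1409,.990]);n=np.array([-.990,-.1409]); G=np.array([.4797,-.016])
for nm,cc in(('scene',c),('top',t)):
    P=cloud(cc).reshape(-1,3); hsv=cv2.cvtColor(cc['image'],cv2.COLOR_BGR2HSV)
    X=(P[:,:2]-G)@d*1000;Y=(P[:,:2]-G)@n*1000;Z=P[:,2]*1000
    for col,K,lo,hi in(('yel',YE,143,175),('blue',BL,65,125)):
        k=(cv2.inRange(hsv,np.array(K[0]),np.array(K[1]))>0).reshape(-1)&(Z>lo)&(Z<hi)&(abs(Y)<45)
        print(nm,col,k.sum(),'X',np.round(np.percentile(X[k],[.5,99.5]),1),'Y',np.round(np.percentile(Y[k],[1,99]),1), cv2.minAreaRect((P[k,:2]*1000).astype(np.float32)))
        if col=='yel': print([(a+8,int(kk.sum()),*np.round(np.percentile(Z[kk],[50,90]),1).tolist()) for a in range(-96,96,16) for kk in [k&(X>=a)&(X<a+16)] if kk.sum()>3])
    for o in('tin','cup','kitchen_timer'): print(o,[np.round(onz(cc,m['pixel'],0)[:2],3) for m in mark_of(cc,o)[:1]])
E
```

```text
[0.34068384 0.18412358 0.23337269] [-0.38690919  1.10088856 -0.78003442] 47.8167
scene yel 529 X [-82.4  76.1] Y [-27.9  31.7] ((477.609130859375, -19.09368896484375), (63.64702606201172, 159.95516967773438), 7.47109842300415)
[(-88, 22, 163.3, 166.8), (-72, 99, 165.0, 167.6), (-56, 71, 151.2, 165.6), (-40, 54, 149.8, 151.8), (-24, 25, 147.0, 151.0), (-8, 26, 147.2, 150.7), (8, 25, 147.9, 150.0), (24, 26, 146.9, 150.2), (40, 25, 148.8, 152.4), (56, 76, 149.5, 152.8), (72, 80, 157.7, 164.5)]
scene blue 626 X [-48.8 109.2] Y [-21.7  32.3] ((469.953857421875, 13.197059631347656), (56.38118362426758, 159.95831298828125), 6.685011386871338)
tin [array([0.26 , 0.292])]
cup [array([0.349, 0.142])]
kitchen_timer [array([ 0.358, -0.119])]
top yel 647 X [-80.7  77.5] Y [-28.5  26.9] ((480.94110107421875, -17.311927795410156), (56.81584548950195, 159.3611297607422), 8.225635528564453)
[(-88, 9, 163.2, 166.5), (-72, 121, 165.3, 168.8), (-56, 125, 151.5, 166.6), (-40, 84, 149.6, 152.8), (-24, 19, 147.9, 152.4), (-8, 17, 148.8, 151.2), (8, 18, 149.4, 152.2), (24, 21, 149.2, 152.3), (40, 19, 149.2, 152.1), (56, 115, 149.3, 152.1), (72, 99, 159.9, 165.7)]
top blue 293 X [-43.4 110.3] Y [-27.3  27.1] ((476.1243896484375, 15.903030395507812), (56.661598205566406, 156.7686767578125), 8.352522850036621)
tin []
cup [array([0.482, 0.056])]
kitchen_timer [array([ 0.366, -0.128])]
```

View pics/k.png

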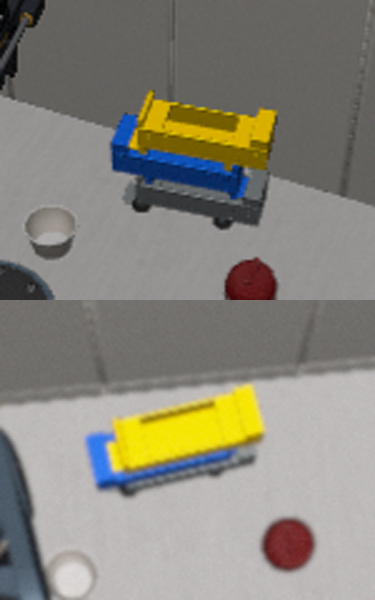

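Picture 10: the stack is level. Yellow's rim is at z 147–150 at both ends. Yellow is 32 mm back along blue, and blue about 30 mm along grey. The cup and timer are where they were, and the gripper is open and clear.

```bash
python3 -c "
from rig import *
print(hand_in())"
```

```text
the job is handed in; nothing more can be done
None
```

The stack is built and handed in at about 48 s of the 69 s allowed. Blue is on grey turned end for end, and yellow is on blue turned end for end again. Both trays are released and the gripper is clear.

**How it was done:** The tool can't tilt, so I gripped each tray by its sides and pressed its heel on a side wall below. That tipped it about 12° toe-down in the grip. Each toe then went into the pocket as far as the back wall, and I let the heel down inside the lip until the tray bottomed (24 N for blue, 17 N for yellow).

**Last checks:**
- **Level:** Blue's rim measured 97–100 mm when it was seated. Yellow's rim now reads 147–150 mm along its whole length (nominal 100 and 150).
- **Position:** Blue is about 30 mm along grey and yellow about 32 mm along blue, inside the 30–34 mm seating range to within the cameras' 2 mm accuracy.
- **Bystanders:** In the scene view the tin, cup and timer are within about 1 cm of their first positions, which is the spread of the marks themselves. In the top view the tin was not found, and the cup mark fell on the tray stack; I took that as a false detection.

**Blue slid once:** Pushing yellow in moved blue about 4 mm to the end of its play. It stayed seated, and I nudged both trays back before letting go.

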